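Prop the storage bin's lid open on its stay and lock the stay with the cam lever

TASK

Prop the lid of the grey storage bin open so that the cook can reach in with one hand: raise the steel stay rod on the bin's front (it has a black grip), which pushes the lid up, until the lid stands about 30 degrees open. Then flip the cam lever beside the rod from upright over centre and down to the side, fully home, so that it clamps the rod, and leave the lid resting on the locked stay without knocking the things standing around.

Things in the scene. Friction and masses are not known exactly. Their poses are not given: they have to be found in the camera images.
- bin: Grey open-topped bin, fixed: 130 mm deep (x), 260 wide (y), 185 tall (z); yaw varies. Origin: centre of its underside, on the worktop; x from front wall (robot side) to back, y to the left, z up. A dark steel clamp bracket at the top of the front wall (y 18 to 74 mm, z 149 to 175, out to x = -102) guides the stay rod (axis x = -88, y = 60 mm).
- lid (a joint): Opening angle of the wooden lid (rad): 0 closed, grows as the front rises. Plate 185 mm deep, 268 wide, 12 thick, 0.3 kg, hinged on the bin's rear top rim (x = 65, z = 185 mm in the bin's frame). It falls shut unless the stay holds it.
- lid_front_edge (a point): Middle of the lid's front edge. When closed it overhangs the front wall by 55 mm, close above the grip, so an upright gripper on the grip would foul the lid: tilt the tool 30 to 45 degrees from vertical, fingers pointing down and ahead (bin's +x).
- stay (a joint): Height of the stay rod above its lowest position (m), 0 to 0.125. Upright steel rod, 14 mm thick, 167 mm long, round rubber top; slides with 7 N friction, so it stays where it is left, lid on it, until clamped. Its top meets the lid at about 0.010; the lid stands at 24 degrees at 0.078, 30 at 0.099, 35 at 0.118.
- stay_grip (a point): Centre of the stay's black grip: a block 12 mm thick (y), 30 deep (x), 55 tall (z), axes as the bin's, 65 mm left of the rod and 42 mm in front of it, on a 10 mm bent bar from the rod's foot; 85 mm above the worktop when the stay is at 0. Pinch it across y and lift straight up; it moves with the rod.
- lever (a joint): Angle of the cam lever (rad): 0 upright (open), grows as it swings to the bin's right (-y) in the upright plane x = -137 mm of the bin; end stop 1.74. It stays where left up to 0.4, where the cam begins to bite; hardest at about 0.85 (4 to 5 N at the lever's end), over centre at about 1.3, then it snaps by itself to about 1.66: home, lying level to the right, rod clamped.
- lever_pivot (a point): Pivot of the cam lever, in the lever's plane, just in front of the clamp bracket, 162 mm above the worktop, 30 mm to the right of the rod.
- lever_end (a point): Near the free end of the dark steel cam lever, on its centre line, 90 mm from the pivot; the lever is 9 mm thick (x), 13 mm wide and ends 8 mm beyond this point.
- salt: Salt shaker, 44 mm across, 90 mm tall, glass with grey top, standing just to the right of the bin; origin at the centre of its underside. Leave it alone.
- garlic_out: Garlic bulb, 60 mm, just to the left of the bin; origin at the centre of its underside. Leave it alone. (Another lies in the bin.)
- mill: Wooden pepper mill, 58 mm across, 150 mm tall, left of the bin; origin at the centre of its underside. Leave it alone.
- plate: White plate, 204 mm across, 23 mm tall, lying in front of the hob to the right; origin at the centre of its underside. Leave it alone.

How it is judged:
By the outcome, as a careful person would: the job done as asked, in the order asked, and still so for the second after the job is handed in, with the robot touching nothing.
It also fails if it takes over 38 s, if anything falls off the work surface, if the arm or the gripper's body presses on something with over 40 N, if the wrist force passes 120 N, or if a joint passes its speed limit or range.

ROBOT

A 6-joint arm with a two-finger parallel gripper is mounted at the origin on a cart in front of the work surface, level with it; the furniture and walls round the work are solid. World frame = base frame: x ahead of the robot, y to its left, z up, the work surface at z = 0. Lengths are in mm, angles in degrees, forces in N, time in s.
With the tool pointing down it reaches from about 300 to 850 mm from the base axis. Payload 4.2 kg.
Tool frame: the origin (TCP) lies at the very end of the fingers, on their centre line; the grasp point (between the pads) lies 19 mm behind it (hold_point_z is the z of the grasp point in the tool frame, in mm); z points along the fingers, y is the direction in which the jaws open and shut (so a half turn about z gives the same grasp; the last joint's range is limited). The gripper opens to 91 mm and grips with 3 to 60 N. Pads are 32 mm wide; open, the fingers measure 118 mm over their backs; the gripper's body (76 mm by 178 mm) begins 60 mm behind the grasp point.
Start: joints at [-74.656, 18.312, 89.639, -0, 72.044, -1.146], TCP at [163.213, -551.368, 189.376] pointing down, gripper open.
Joint ranges: [-177.97, 177.97], [-48.28, 115.42], [12.27, 149.76], [-77.06, 257.06], [2.81, 150.46], [-146.56, 146.56]. Speed limits (degrees/s): [147.25, 147.25, 180, 180, 180, 180].

INTERFACE

Orientations are given as [roll, pitch, yaw] about the fixed x, y, z axes, in that order (R = Rz(yaw) Ry(pitch) Rx(roll)).
In Python, from workcell import state, grab_frame, job_done, hold_point_z gives the robot as it stands. The module is installed in compiled form; this text tells all that it offers.
- The arm moves only by the shell command python3 -m creep 'ROWS' [FORCE]. ROWS is JSON, a list of rows, each a list of 7 numbers: the closure, from 0 (fully open) to 1 (shut), then the shift along the tool's x, y, z in mm, then the turn, a rotation vector about the tool's x, y, z in degrees. A call has 1 to 5 rows; each row shifts and turns the commanded pose from where the row before left it, along the tool's axes as they then stand; what a row does not reach is not made up. A row lasts 1/8 s, in which the tool goes at most 62.5 mm and 10.7 degrees, less where a joint would pass 70% of its speed; a pose out of reach is approached as far as the arm can. A call is refused whole if a number of a shift passes 62.5 or a number of a turn 10.7, either way. A call with a gripper value outside its range is refused whole. The fingers move at their own pace and stop on an object; FORCE is the grip in N (left out, the last holds). Time passes only in rows, so rows that do not move let the fingers close. It gives the time, the measured TCP pose, the force and the opening at its end, in the units of the state.
- state(): the state, without advancing time (a new reading comes with each control period).
- grab_frame(name): name is "scene" or "top" or "wrist"; returns a dict with "frame" (400x640x3 uint8, red, green, blue), "fx", "fy", "cx", "cy" (pixels), "view" (4x4, takes a point from world to camera coordinates). Camera axes: x right, y down, z forward; pixel columns grow to the right and rows downward; lengths in mm; the calibration is good to about 2 mm. A picture is of the moment at which its call begins. There is no depth.
- job_done(): hands the job in, once; it reports no verdict.
The state is a dict: "time_s": time; "qpos": joint angles; "qvel": joint speeds; "effort": joint torques, N m; "ee_pos": TCP position; "ee_rot": TCP orientation; "force": force on the tool from outside, world axes, zero at the start; "torque": the same for the moment, N m; "gripper_width": finger opening in mm.
Only numpy, scipy, OpenCV 4.12 (cv2) and the standard library are available. Lean on these libraries where they do the work, as an engineer would, in place of code of your own. Each camera call takes 0.05 s, during which the arm holds its last target.

## Working session

There is one attempt and no reset: what is moved stays moved. The work goes in short steps, Python scripts to look and compute and a shell command to move; the robot and the scene stay as the last step left them, time stands still between calls to the robot, and variables do not carry over. Pictures are saved under pics/ and viewed, and the job is handed in when it is done.

```bash
mkdir -p pics; python3 - <<'E'
from workcell import *
import cv2
print(state(),hold_point_z)
for n in ("scene","top","wrist"):
    f=grab_frame(n); cv2.imwrite(f"pics/{n}0.png",f["frame"][:,:,::-1]); print(n,f["fx"],f["fy"],f["cx"],f["cy"],f["view"])
E
```

```text
{'time_s': 0.0, 'qpos': array([-7.46542850e+01,  1.83531418e+01,  8.97065210e+01, -1.56855714e-03,
        7.20447033e+01, -1.14460844e+00]), 'qvel': array([-0.09374432,  0.00298454, -0.04541034, -0.08949435, -0.01397973,
       -0.02024124]), 'effort': array([-1.23708476e-03, -4.12466705e+01, -2.31975138e+01,  7.26097589e-02,
        4.54097602e-02, -1.43016755e-04]), 'ee_pos': array([ 163.07298254, -550.81182563,  188.50451129]), 'ee_rot': array([-1.79895625e+02, -5.93819410e-04,  1.64908078e+01]), 'force': array([-0.33587746, -0.70146496, -0.13319932]), 'torque': array([ 0.02389631,  0.01902631, -0.02059502]), 'gripper_width': 91.34577262989721} -18.8
scene 481.8179249098971 481.8179249098971 313.17464290035576 197.85656613093954 [[-5.06861432e-01 -8.61839924e-01  1.79842633e-02  2.89449730e+02]
 [-5.77158933e-01  3.23791969e-01 -7.49697490e-01  4.11366153e+02]
 [ 6.40296068e-01 -3.90372522e-01 -6.61536272e-01  9.57793146e+02]
 [ 0.00000000e+00  0.00000000e+00  0.00000000e+00  1.00000000e+00]]
top 465.37143715676086 465.37143715676086 322.27312143731933 189.38482718400866 [[-2.64114439e-01 -9.64467198e-01 -6.82542966e-03  1.67285184e+02]
 [-8.24753066e-01  2.29511939e-01 -5.16823616e-01  4.90555231e+02]
 [ 5.00025942e-01 -1.30871285e-01 -8.56064696e-01  1.28299936e+03]
 [ 0.00000000e+00  0.00000000e+00  0.00000000e+00  1.00000000e+00]]
wrist 353.1994925399514 353.1994925399514 316.33490521746296 196.57155061837176 [[ 2.85101117e-01 -9.58495929e-01 -1.70514486e-03 -5.75277063e+02]
 [-9.25026135e-01 -2.75610795e-01  2.61467664e-01 -2.96209289e+01]
 [-2.51085648e-01 -7.29674197e-02 -9.65210730e-01  3.89956017e+02]
 [ 0.00000000e+00  0.00000000e+00  0.00000000e+00  1.00000000e+00]]
```

```bash
sleep 1
```

```text
(no output)
```

View pics/scene0.png

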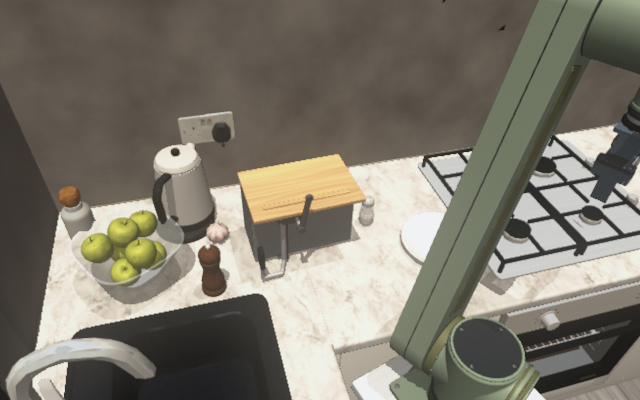

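View pics/top0.png

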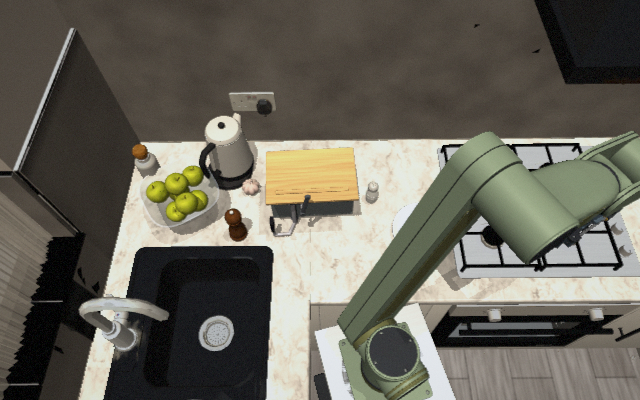

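The scene view shows the bin with its lid corners near (238,171), (340,156), (363,203) and (255,221). The grip is near (267,268) and the lever end near (309,197). I'll enlarge these.

```bash
python3 - <<'E'
import cv2
a=cv2.imread("pics/scene0.png")[145:295,190:390]; cv2.imwrite("pics/sc.png",cv2.resize(a,None,fx=4,fy=4,interpolation=cv2.INTER_CUBIC))
a=cv2.imread("pics/top0.png")[135:255,220:390]; cv2.imwrite("pics/tc.png",cv2.resize(a,None,fx=4.5,fy=4.5,interpolation=cv2.INTER_CUBIC))
E
```

```text
(no output)
```

View pics/sc.png

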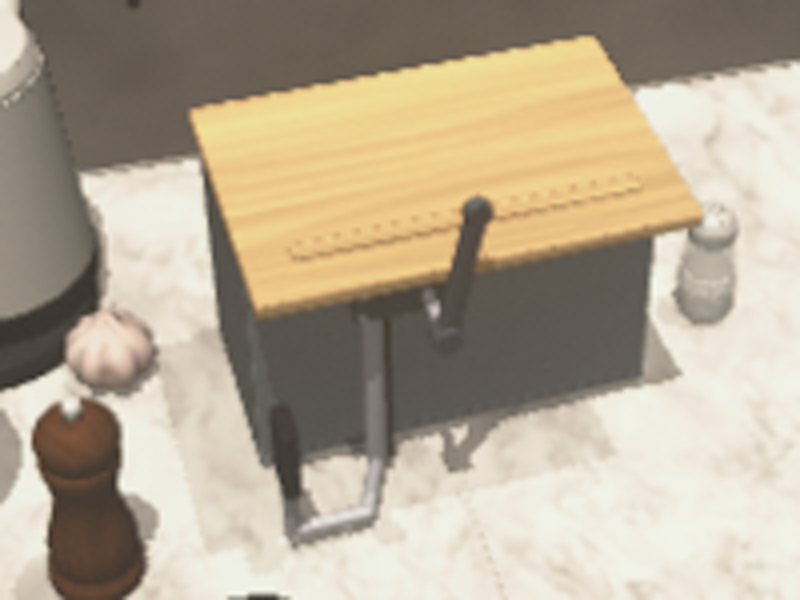

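View pics/tc.png

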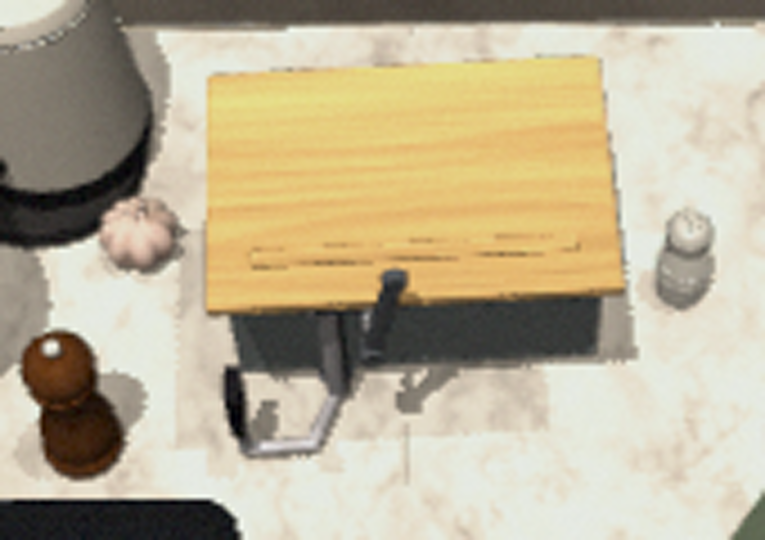

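```bash
cat > h.py <<'E'
import numpy as np, cv2
from scipy.optimize import least_squares
from scipy.spatial.transform import Rotation as R
def proj(f,P):
    c=(f["view"]@np.r_[P,1])[:3]; return np.array([f["fx"]*c[0]/c[2]+f["cx"],f["fy"]*c[1]/c[2]+f["cy"]])
def bw(b,P):
    c,s=np.cos(np.radians(b[2])),np.sin(np.radians(b[2])); return np.array([b[0]+c*P[0]-s*P[1],b[1]+s*P[0]+c*P[1],P[2]])
E
python3 - <<'E'
from h import *; from workcell import *
S=grab_frame("scene");T=grab_frame("top")
sc=np.array
C=[[65,134,197],[65,-134,197],[-120,-134,197],[-120,134,197]]
ps=[(190,110),(596,37),(702,215),(262,306)]; pt=[(208,75),(601,57),(622,288),(207,306)]
obs=[(S,C[i],sc(ps[i])/4+[190,145]) for i in range(4)]+[(T,C[i],sc(pt[i])/4.5+[220,135]) for i in range(4)]
obs+=[(S,[-137,30,260],sc((478,208))/4+[190,145]),(T,[-137,30,260],sc((394,278))/4.5+[220,135])]
fun=lambda b,o=obs:np.concatenate([proj(f,bw(b,P))-p for f,P,p in o])
r=least_squares(fun,[600,250,0]); print(r.x,r.fun.reshape(-1,2).round(1))
for o in (obs[:4]+obs[8:9],obs[4:8]+obs[9:]): print(least_squares(fun,[600,250,0],args=(o,)).x)
b=r.x
for n,P in dict(grip=[-130,125,85],pivot=[-137,30,162],end=[-137,30,252],gripbot=[-130,125,57],griptop=[-130,125,112]).items(): 
  print(n,bw(b,P).round(1),(proj(S,bw(b,P))-[190,145])*4,(proj(T,bw(b,P))-[220,135])*4.5)
# mill, salt, garlic base by ray
for n,f,p,z in [("mill",S,(78,412),150),("mill",T,(52,350),150),("salt",S,(714,215),90),("salt",T,(690,215),90)]:
  q=np.array(p)/(4 if f is S else 4.5)+([190,145] if f is S else [220,135])
  print(n,least_squares(lambda v:proj(f,[v[0],v[1],z])-q,[600,200]).x)
E
```

```text
[567.17255233  49.16149247 -11.12237428] [[ 0.4  0.5]
 [ 0.4 -1.1]
 [ 3.2 -0.9]
 [ 1.1  1.7]
 [ 0.5  0.3]
 [ 0.5 -1.3]
 [ 2.8 -0.6]
 [ 1.4  1.7]
 [-5.1 -0.4]
 [-4.3 -0.6]]
[567.42934536  48.97484268 -10.90613839]
[567.03264476  49.37693058 -11.39441443]
grip [463.7 196.9  85. ] [297.23326167 458.42863791] [244.84863941 406.41935134]
pivot [438.5 105.  162. ] [456.59304584 336.59555459] [381.20396516 352.17181477]
end [438.5 105.  252. ] [457.53378814 217.68133897] [375.40968877 282.1447378 ]
gripbot [463.7 196.9  57. ] [299.55762001 489.89926214] [248.71089226 424.76902948]
griptop [463.7 196.9 112. ] [294.9180323  427.08161535] [240.99846252 388.12704646]
mill [500.37967811 308.93698327]
mill [503.93908167 310.46638721]
salt [ 515.37257443 -136.09184974]
salt [ 525.00026658 -140.09817086]
```

```bash
python3 - <<'E'
from h import *; from workcell import *
S=grab_frame("scene");T=grab_frame("top")
sc=np.array
C=[[65,134,197],[65,-134,197],[-120,-134,197],[-120,134,197]]
ps=[(190,110),(596,37),(702,215),(262,306)]; pt=[(208,75),(601,57),(622,288),(207,306)]
obs=[(S,C[i],sc(ps[i])/4+[190,145]) for i in range(4)]+[(T,C[i],sc(pt[i])/4.5+[220,135]) for i in range(4)]
fun=lambda b,o=obs:np.concatenate([proj(f,bw(b,P))-p for f,P,p in o])
r=least_squares(fun,[600,250,0]); print(r.x,r.fun.reshape(-1,2).round(1))
b=r.x
for o in (obs[:4],obs[4:8]): print(least_squares(fun,[600,250,0],args=(o,)).x)
P0=lambda n,P:print(n,bw(b,P).round(1),((proj(S,bw(b,P))-[190,145])*4).round(),((proj(T,bw(b,P))-[220,135])*4.5).round())
P0("grip",[-130,125,85]);P0("griptop",[-130,125,112]);P0("barend",[-130,125,27]);P0("pivot",[-137,30,162]);
P0("binFLbot",[-65,130,0]);P0("binFRbot",[-65,-130,0])
for a in (0,.1,.2): P0(a,[-137,30-98*np.sin(a),162+98*np.cos(a)])
E
```

```text
[568.71379745  51.55571317 -12.33659499] [[-0.5 -0.3]
 [ 0.2 -0.7]
 [ 1.5  0.1]
 [-1.6  1. ]
 [ 0.1 -0.7]
 [ 0.1 -0.8]
 [ 1.1  0. ]
 [-0.4  0.6]]
[569.29577931  50.9071411  -12.17251674]
[568.33066963  52.26267937 -12.52924763]
grip [468.4 201.4  85. ] [287. 456.] [237. 402.]
griptop [468.4 201.4 112. ] [284. 425.] [233. 384.]
barend [468.4 201.4  27. ] [292. 520.] [245. 439.]
pivot [441.3 110.1 162. ] [446. 337.] [372. 350.]
binFLbot [533.  192.4   0. ] [262. 473.] [242. 375.]
binFRbot [477.4 -61.6   0. ] [643. 385.] [598. 358.]
0 [441.3 110.1 260. ] [447. 207.] [366. 274.]
0.1 [439.2 100.6 259.5] [464. 204.] [382. 273.]
0.2 [437.1  91.1 258. ] [481. 202.] [398. 274.]
```

```bash
cat >> h.py <<'E'
B=(568.7,51.6,-12.34)
c,s=np.cos(np.radians(B[2])),np.sin(np.radians(B[2]))
ex=np.array([c,s,0]);ey=np.array([-s,c,0]);ez=np.array([0,0,1.])
def rot(tilt):
    t=np.radians(tilt); z=np.sin(t)*ex-np.cos(t)*ez; return R.from_matrix(np.c_[np.cross(ey,z),ey,z])
def pose(st): return np.array(st["ee_pos"]),R.from_euler("xyz",st["ee_rot"],degrees=True)
def rows(p,r,path,dec=0):
    out=[]
    for P,Q in path:
        d=np.round(r.inv().apply(P-p),dec); p=p+r.apply(d)
        w=np.round((r.inv()*Q).as_rotvec(degrees=True),0); r=r*R.from_rotvec(w,degrees=True)
        out.append([*d,*w])
    return out,p,r
def inbin(p): d=np.array(p)-[B[0],B[1],0]; return np.array([d@ex,d@ey,d[2]])
E
python3 - <<'E'
from h import *; from workcell import *
from scipy.spatial.transform import Slerp
p,r=pose(state())
q=rot(42); g=bw(B,[-131,125,79]); end=g+q.apply([0,0,19-100])
print("pre",end, inbin(end)); 
mid=np.array([400,60,330.]); 
rr=R.concatenate([r, r*R.from_rotvec([0,0,-75],degrees=True), r*R.from_rotvec([0,0,-150],degrees=True), q])
cyl=lambda v:[np.hypot(v[0],v[1]),np.arctan2(v[1],v[0]),v[2]]
t=[0,.35,.75,1]
c0=cyl(p);c1=cyl(end)
K=np.array([c0,[490,np.radians(-40),290],[400,np.radians(12),310],c1])
N=25
from scipy.interpolate import PchipInterpolator
sl=Slerp([0,.35,.7,1],rr);I=PchipInterpolator(t,K)
path=[]
for i in range(1,N+1):
    u=i/N; k=I(u); path.append((np.array([k[0]*np.cos(k[1]),k[0]*np.sin(k[1]),k[2]]),sl(u)))
o,P,Q=rows(p,r,path)
for i in range(0,N,5): print([[0]+[int(x) for x in k] for k in o[i:i+5]])
print(P,end,(Q.inv()*q).magnitude())
E
```

```text
pre [414.49321352 213.29153072 139.19473086] [-185.19957912  125.          139.19473086]
[[0, 32, -11, -16, 0, 0, -9], [0, 34, -7, -15, 0, 0, -8], [0, 36, -5, -15, 0, 0, -9], [0, 36, -1, -13, 0, 0, -8], [0, 37, 2, -13, 0, 0, -9]]
[[0, 38, 5, -10, 0, 0, -8], [0, 37, 8, -9, 0, 0, -9], [0, 36, 12, -6, 0, 0, -9], [0, 36, 15, -5, 0, 0, -8], [0, 38, 18, -3, 0, 0, -9]]
[[0, 40, 23, -3, 0, 0, -8], [0, 41, 25, -3, 0, 0, -9], [0, 39, 27, -2, 0, 0, -8], [0, 36, 28, -3, 0, 0, -9], [0, 34, 29, -1, 0, 0, -9]]
[[0, 28, 29, -2, 0, 0, -8], [0, 23, 27, -1, 0, 0, -9], [0, 16, 26, -1, 0, -3, -4], [0, 11, 22, 0, 0, -5, 0], [0, 8, 20, 9, 0, -6, 0]]
[[0, 10, 21, 18, 0, -6, 0], [0, 11, 22, 27, 0, -5, -1], [0, 14, 22, 31, 0, -6, 0], [0, 17, 21, 34, 0, -5, 0], [0, 18, 21, 35, -1, -6, 0]]
[414.76799878 212.89508563 139.27428847] [414.49321352 213.29153072 139.19473086] 0.008540905405312152
```

```bash
python3 -m creep '[[0,32,-11,-16,0,0,-9],[0,34,-7,-15,0,0,-8],[0,36,-5,-15,0,0,-9],[0,36,-1,-13,0,0,-8],[0,37,2,-13,0,0,-9]]' 30
python3 -m creep '[[0,38,5,-10,0,0,-8],[0,37,8,-9,0,0,-9],[0,36,12,-6,0,0,-9],[0,36,15,-5,0,0,-8],[0,38,18,-3,0,0,-9]]'
python3 -m creep '[[0,40,23,-3,0,0,-8],[0,41,25,-3,0,0,-9],[0,39,27,-2,0,0,-8],[0,36,28,-3,0,0,-9],[0,34,29,-1,0,0,-9]]'
```

```text
time_s: 0.98
ee_pos: [297.5, -433.6, 261.8]
ee_rot: [180.0, 0.0, 59.8]
force: [0.3, -0.0, 0.2]
gripper_width: 91.0
time_s: 1.6
ee_pos: [396.0, -266.1, 294.6]
ee_rot: [180.0, 0.0, 102.8]
force: [0.5, 0.2, 0.0]
gripper_width: 91.0
time_s: 2.22
ee_pos: [418.1, -37.2, 306.5]
ee_rot: [180.0, 0.0, 145.8]
force: [1.5, 1.5, 0.3]
gripper_width: 91.2
```

```bash
python3 -m creep '[[0,28,29,-2,0,0,-8],[0,23,27,-1,0,0,-9],[0,16,26,-1,0,-3,-4],[0,11,22,0,0,-5,0],[0,8,20,9,0,-6,0]]'
python3 -m creep '[[0,10,21,18,0,-6,0],[0,11,22,27,0,-5,-1],[0,14,22,31,0,-6,0]]'
python3 - <<'E'
from h import *; from workcell import *
s=state();p,r=pose(s);print(s["qpos"].round(1),s["time_s"]);q=rot(42);end=bw(B,[-131,125,79])+q.apply([0,0,19-100])
print(r.inv().apply(end-p),(r.inv()*q).as_rotvec(degrees=True),inbin(p))
for n in ("wrist","scene"):
  f=grab_frame(n);cv2.imwrite(f"pics/{n}1.png",f["frame"][:,:,::-1])
  print(proj(f,bw(B,[-130,125,85])))
E
```

```text
time_s: 2.85
ee_pos: [388.7, 111.0, 300.5]
ee_rot: [180.0, 14.3, 166.5]
force: [-0.1, 0.1, -0.5]
gripper_width: 91.4
time_s: 3.22
ee_pos: [397.4, 175.0, 217.6]
ee_rot: [-179.6, 31.1, 167.6]
force: [0.3, -0.6, 0.1]
gripper_width: 91.3
[ 43.   -5.7 121.4 -33.6  50.9 -16. ] 3.225
[33.27868765 41.55505059 71.27401144] [-3.80557695e-01 -1.08637900e+01 -2.36141553e-03] [-193.73358663   83.89389579  217.62773986]
[359.88816095 164.04228605]
[261.63828337 259.01887295]
```

View pics/wrist1.png

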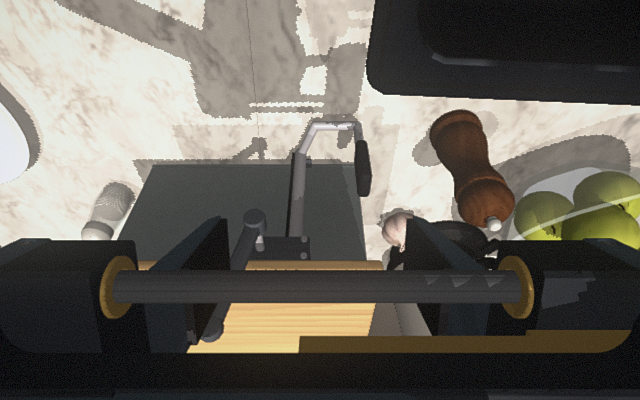

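View pics/scene1.png

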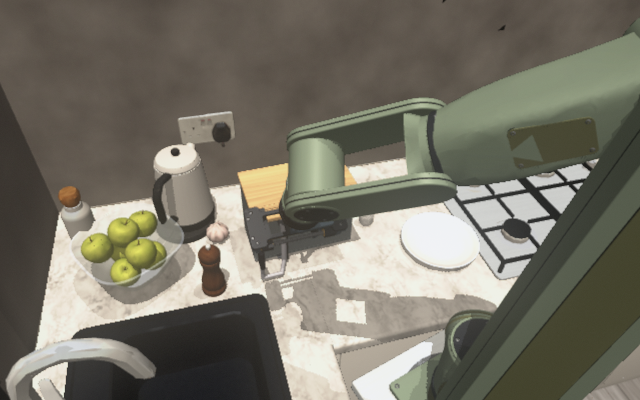

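Wrist view: the grip centre is at about (363,167), against a prediction of (360,164), so the fit is good to about 3 mm. The mill, at (470,170), is clear. I'll shift left first, then go to the pregrasp pose.

```bash
python3 -m creep '[[0,4,22,6,0,-5,0],[0,4,21,6,0,-6,0],[0,12,0,29,0,0,0],[0,12,0,30,0,0,0],[0,0,0,0,0,0,0]]'
python3 - <<'E'
from h import *; from workcell import *
s=state();p,r=pose(s);print(s["qpos"].round(1),s["time_s"]);q=rot(42);end=bw(B,[-131,126,79])+q.apply([0,0,19-100])
print(r.inv().apply(end-p),(r.inv()*q).as_rotvec(degrees=True),inbin(p))
for n in ("wrist",):
  f=grab_frame(n);cv2.imwrite(f"pics/{n}2.png",f["frame"][:,:,::-1])
  for P in ([-130,125,85],[-130,125,112.5],[-130,125,57.5]):print(proj(f,bw(B,P)))
E
```

```text
time_s: 3.95
ee_pos: [427.9, 208.8, 142.1]
ee_rot: [-179.0, 41.8, 167.9]
force: [0.8, 0.2, 0.6]
gripper_width: 91.4
[ 51.8   5.7 130.6 -62.6  43.1  21.9] 3.95
[12.37904702  2.4026284  -7.2801737 ] [-0.83648963 -0.19600795  0.16662448] [-171.13751442  123.52700839  142.05077823]
[320.06162671 189.92942611]
[319.79822407 221.19571901]
[320.29752385 161.92807747]
```

View pics/wrist2.png

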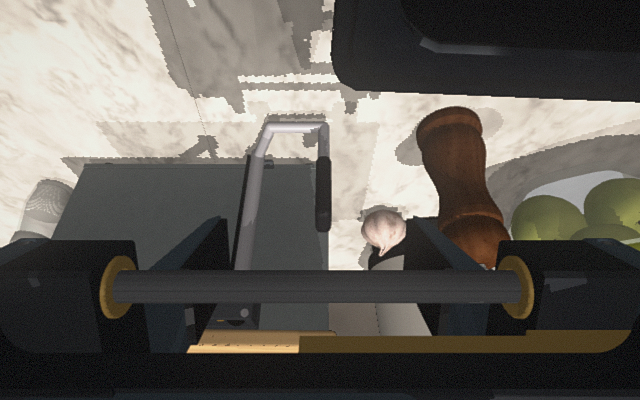

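```bash
python3 -m creep '[[0.2,6,2,0,0,0,0],[0.2,6,1,20,0,0,0],[0.2,0,0,25,0,0,0],[0.2,0,0,0,0,0,0]]'
python3 - <<'E'
from h import *; from workcell import *
s=state();p,r=pose(s);print(s["qpos"].round(1),s["time_s"],s["gripper_width"]);q=rot(42);end=bw(B,[-131,126,79])+q.apply([0,0,19])
print(r.inv().apply(end-p),(r.inv()*q).as_rotvec(degrees=True),inbin(p))
for n in ("wrist","scene"):
  f=grab_frame(n);cv2.imwrite(f"pics/{n}3.png",f["frame"][:,:,::-1])
  for P in ([-130,125,85],[-130,125,112.5],[-130,125,57.5]):print(proj(f,bw(B,P)))
E
```

```text
time_s: 4.5
ee_pos: [448.7, 208.0, 101.1]
ee_rot: [-179.3, 41.9, 167.8]
force: [0.3, 0.8, -0.2]
gripper_width: 73.2
[ 48.9  11.1 132.8 -72.4  38.3  31.8] 4.5 73.16404673770504
[ 0.05221604 -0.58734144 48.59290686] [-0.64365035 -0.13274872  0.1124761 ] [-150.67367717  127.13338711  101.09358397]
[314.06820514 223.85205624]
[313.48659669 263.14073154]
[314.57951522 189.31216033]
[261.63828337 259.01887295]
[261.00525181 251.03362802]
[262.25112906 266.74948746]
```

View pics/wrist3.png

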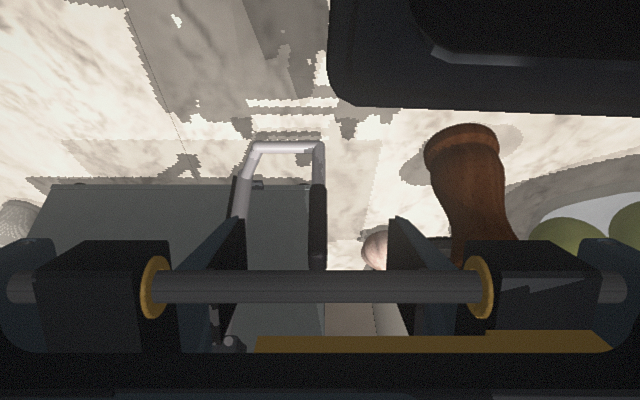

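View pics/scene3.png

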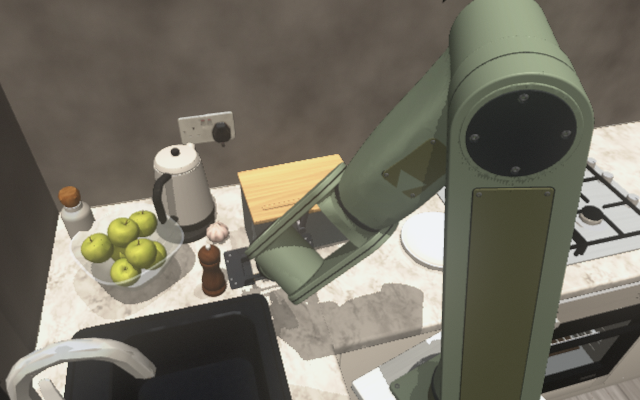

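```bash
cat > kin.py <<'E'
from h import *
D=[([-74.654,18.353,89.7065,0,72.0447,-1.1446],[163.07,-550.81,188.5]),
([43.,-5.7,121.4,-33.6,50.9,-16.],[397.4,175,217.6]),
([51.8,5.7,130.6,-62.6,43.1,21.9],[427.9,208.8,142.1]),
([48.9,11.1,132.8,-72.4,38.3,31.8],[448.7,208,101.1])]
ry=lambda a:R.from_euler("y",a,degrees=True); rz=lambda a:R.from_euler("z",a,degrees=True)
def fk(v,q):
    L6,L2,L3,h,a1,e,=v
    A=rz(q[0]); p=np.array([a1,0,h]); p=p+ry(q[1]).apply([0,0,L2]); C=ry(q[1]+q[2]); p=p+C.apply([e,0,L3])
    W=C*rz(q[3])*ry(q[4]); p=p+W.apply([0,0,L6]); return A.apply(p),A*W*rz(q[5])
f=lambda v:np.concatenate([fk(v,q)[0]-p for q,p in D])
fit=least_squares(f,[250,400,350,150,0,0]); v=fit.x
C0=fk(v,D[0][0])[1].inv()*R.from_euler("xyz",[-179.9,0,16.49],degrees=True)
def ik(p,r,q0=D[3][0]):
    def g(q): 
        P,Q=fk(v,q); return np.r_[P-p,((Q*C0).inv()*r).as_rotvec()*200]
    s=least_squares(g,q0); return s.x,np.abs(s.fun).max()
E
python3 - <<'E'
from kin import *
print(v.round(1),fit.fun.round(1))
P,Q=fk(v,D[3][0]);print((Q*C0).as_euler("xyz",degrees=True))
for tilt in (42,38,35,32,30):
  for z in (79,85,92):
    q=rot(tilt)
    a=[ik(bw(B,[-131,126,z+u])+q.apply([0,0,19]),q) for u in (0,99)]
    print(tilt,z,[ (x.round(0),round(e,2)) for x,e in a])
E
```

```text
[339.7 579.8 405.3 127.   14.4  23.5] [-11.1  -3.1   1.1   1.7  -2.3  -1.3  -0.5   1.   -0.5  -0.7   0.3   0.7]
[-179.17107307   41.8784464   167.90934807]
42 79 [(array([ 44.,  17., 134., -86.,  34.,  43.]), np.float64(0.0)), (array([ 44.,   6., 126., -61.,  39.,  13.]), np.float64(0.0))]
42 85 [(array([ 44.,  16., 134., -84.,  34.,  41.]), np.float64(0.0)), (array([ 44.,   5., 126., -60.,  40.,  11.]), np.float64(0.0))]
42 92 [(array([ 44.,  15., 133., -82.,  34.,  39.]), np.float64(0.0)), (array([ 44.,   5., 125., -59.,  41.,   9.]), np.float64(0.0))]
38 79 [(array([ 42.,  16., 132., -76.,  31.,  32.]), np.float64(0.0)), (array([ 42.,   5., 124., -52.,  39.,   3.]), np.float64(0.0))]
38 85 [(array([ 42.,  15., 131., -75.,  31.,  29.]), np.float64(0.0)), (array([ 42.,   5., 123., -51.,  40.,   1.]), np.float64(0.0))]
38 92 [(array([ 42.,  14., 131., -72.,  32.,  27.]), np.float64(0.0)), (array([ 42.,   4., 123., -50.,  40.,  -0.]), np.float64(0.0))]
35 79 [(array([ 40.,  15., 130., -68.,  29.,  22.]), np.float64(0.0)), (array([ 40.,   5., 122., -46.,  39.,  -5.]), np.float64(0.0))]
[... 380 characters left out ...]
-12.]), np.float64(0.0))]
32 85 [(array([ 38.,  14., 128., -58.,  29.,  10.]), np.float64(0.0)), (array([ 38.,   5., 120., -39.,  41., -13.]), np.float64(0.0))]
32 92 [(array([ 38.,  13., 127., -56.,  30.,   8.]), np.float64(0.0)), (array([ 38.,   4., 119., -38.,  42., -14.]), np.float64(0.0))]
30 79 [(array([ 37.,  14., 127., -53.,  28.,   5.]), np.float64(0.0)), (array([ 37.,   5., 119., -36.,  41., -16.]), np.float64(0.0))]
30 85 [(array([ 37.,  14., 127., -52.,  29.,   3.]), np.float64(0.0)), (array([ 37.,   5., 118., -35.,  42., -17.]), np.float64(0.0))]
30 92 [(array([ 37.,  13., 126., -50.,  30.,   1.]), np.float64(0.0)), (array([ 37.,   5., 118., -34.,  43., -18.]), np.float64(0.0))]
```

```bash
python3 - <<'E'
from kin import *; from workcell import state
s=state();p,r=pose(s)
for tilt in (38,37,36):
  for x in (-134,-138):
   for z in (84,88):
    q=rot(tilt)
    a=[ik(bw(B,[x,127,z+u])+q.apply([0,0,19]),q) for u in (0,99)]
    print(tilt,x,z,[ (k.round(0),round(e,2)) for k,e in a], r.inv().apply(bw(B,[x,127,z])+q.apply([0,0,19])-p).round(1),(r.inv()*q).as_rotvec(degrees=True).round(1))
E
```

```text
38 -134 84 [(array([ 42.,  15., 132., -75.,  31.,  30.]), np.float64(0.0)), (array([ 42.,   5., 123., -52.,  40.,   2.]), np.float64(0.0))] [ 0.7 -0.3 43.6] [-0.5  3.9  0.1]
38 -134 88 [(array([ 42.,  14., 131., -73.,  32.,  29.]), np.float64(0.0)), (array([ 42.,   4., 123., -51.,  40.,   1.]), np.float64(0.0))] [-2.  -0.3 40.6] [-0.5  3.9  0.1]
38 -138 84 [(array([ 43.,  15., 132., -75.,  32.,  30.]), np.float64(0.0)), (array([ 43.,   5., 124., -52.,  40.,   2.]), np.float64(0.0))] [ 3.6 -0.3 41. ] [-0.5  3.9  0.1]
38 -138 88 [(array([ 43.,  14., 132., -73.,  32.,  29.]), np.float64(0.0)), (array([ 43.,   4., 123., -51.,  41.,   1.]), np.float64(0.0))] [ 1.  -0.3 38. ] [-0.5  3.9  0.1]
37 -134 84 [(array([ 42.,  15., 131., -72.,  31.,  27.]), np.float64(0.0)), (array([ 42.,   5., 123., -49.,  40.,  -1.]), np.float64(0.0))] [ 1.  -0.3 43.6] [-0.5  4.9  0.1]
37 -134 88 [(array([ 42.,  14., 131., -71.,  31.,  26.]), np.float64(0.0)), (array([ 42.,   4., 122., -49.,  40.,  -1.]), np.float64(0.0))] [-1.7 -0.3 40.6] [-0.5  4.9  0.1]
37 -138 84 [(array([ 42.,  14., 131., -72.,  31.,  27.])
[... 287 characters left out ...]
0.1]
36 -134 84 [(array([ 41.,  14., 131., -69.,  30.,  24.]), np.float64(0.0)), (array([ 41.,   5., 122., -47.,  40.,  -3.]), np.float64(0.0))] [ 1.3 -0.3 43.6] [-0.5  5.9  0. ]
36 -134 88 [(array([ 41.,  14., 130., -68.,  31.,  22.]), np.float64(0.0)), (array([ 41.,   4., 122., -47.,  40.,  -4.]), np.float64(0.0))] [-1.4 -0.3 40.6] [-0.5  5.9  0. ]
36 -138 84 [(array([ 42.,  14., 131., -69.,  31.,  24.]), np.float64(0.0)), (array([ 42.,   5., 122., -47.,  40.,  -2.]), np.float64(0.0))] [ 4.3 -0.3 40.9] [-0.5  5.9  0. ]
36 -138 88 [(array([ 42.,  14., 131., -68.,  31.,  23.]), np.float64(0.0)), (array([ 42.,   4., 122., -47.,  41.,  -3.]), np.float64(0.0))] [ 1.6 -0.3 37.9] [-0.5  5.9  0. ]
```

```bash
python3 -m creep '[[0.2,0,0,0,0,5,0],[0.2,-1,0,14,0,0,0],[0.2,0,0,14,0,0,0],[0.2,0,0,12,0,0,0],[0.2,0,0,0,0,0,0]]'
python3 - <<'E'
from h import *; from workcell import *
s=state();p,r=pose(s);print(s["qpos"].round(1),s["time_s"],s["force"].round(1))
print(inbin(p),inbin(p+r.apply([0,0,-19])))
f=grab_frame("wrist");cv2.imwrite(f"pics/wrist4.png",f["frame"][:,:,::-1])
E
```

```text
time_s: 5.22
ee_pos: [472.5, 202.8, 70.1]
ee_rot: [-179.4, 36.9, 167.7]
force: [0.2, -0.1, 0.3]
gripper_width: 73.1
[ 42.1  14.2 130.8 -70.   31.7  25.2] 5.225 [ 0.2 -0.1  0.3]
[-126.24970826  127.12973979   70.1122598 ] [-137.65508124  127.31852283   85.30705589]
```

View pics/wrist4.png

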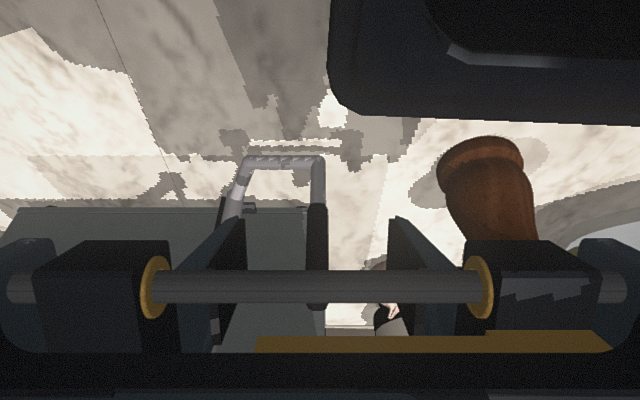

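The grip, at about (316,245), lies between the finger tips at (242) and (392). The mill is clear to the right. Now I'll close the gripper.

```bash
python3 -m creep '[[0.6,0,0,0,0,0,0],[1,0,0,0,0,0,0],[1,0,0,0,0,0,0],[1,0,0,0,0,0,0]]' 45
python3 -m creep '[[1,0,0,0,0,0,0],[1,0,0,0,0,0,0]]' 45
```

```text
time_s: 5.78
ee_pos: [472.4, 202.6, 69.5]
ee_rot: [-179.4, 36.9, 167.8]
force: [-0.6, 0.2, -0.7]
gripper_width: 35.9
time_s: 6.02
ee_pos: [472.5, 202.5, 69.4]
ee_rot: [-179.3, 36.8, 167.8]
force: [-0.5, 0.2, -0.3]
gripper_width: 15.9
```

```bash
python3 -m creep '[[1,0,0,0,0,0,0],[1,0,0,0,0,0,0]]' 45
```

```text
time_s: 6.28
ee_pos: [472.5, 202.9, 69.4]
ee_rot: [-179.4, 36.8, 167.8]
force: [0.8, -0.1, -1.6]
gripper_width: 11.3
```

```bash
python3 -m creep '[[1,-3,0,-4,0,0,0],[1,-6,0,-8,0,0,0],[1,-6,0,-8,0,0,0],[1,-6,0,-8,0,0,0]]'
python3 - <<'E'
from h import *; from workcell import *
s=state();p,r=pose(s);print(s["qpos"].round(1),s["time_s"],s["force"].round(1),s["torque"].round(1))
print(inbin(p),inbin(p+r.apply([0,0,-19])),r.inv().apply([0,0,10]))
f=grab_frame("scene");cv2.imwrite(f"pics/scene5.png",f["frame"][:,:,::-1])
f=grab_frame("wrist");cv2.imwrite(f"pics/wrist5.png",f["frame"][:,:,::-1])
E
```

```text
time_s: 6.78
ee_pos: [472.4, 202.8, 103.7]
ee_rot: [-179.3, 36.7, 167.8]
force: [8.5, 0.4, -9.8]
gripper_width: 11.3
[ 42.1  10.5 128.2 -60.9  34.3  14.4] 6.775 [ 8.5  0.4 -9.8] [0.7 0.1 0.3]
[-126.429554    127.16682987  103.68362534] [-137.79740453  127.36944586  118.90633604] [-5.98323609 -0.09744213 -8.011953  ]
```

View pics/wrist5.png

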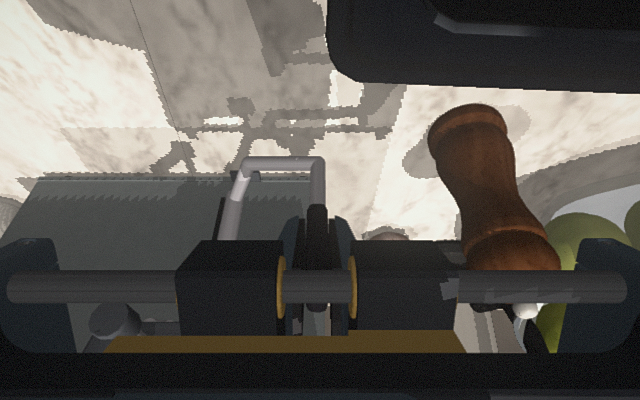

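View pics/scene5.png

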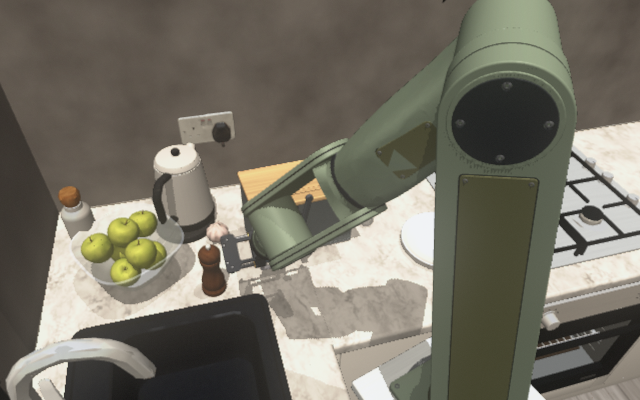

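```bash
python3 -m creep '[[1,-6,0,-8,0,0,0],[1,-6,0,-8,0,0,0]]'; python3 -m creep '[[1,-6,0,-8,0,0,0],[1,-6,0,-8,0,0,0]]'
python3 - <<'E'
from h import *; from workcell import *
s=state();p,r=pose(s);print(s["time_s"],s["force"].round(1),s["torque"].round(1))
print(inbin(p),inbin(p+r.apply([0,0,-19])))
f=grab_frame("top");cv2.imwrite(f"pics/top6.png",f["frame"][:,:,::-1])
f=grab_frame("wrist");cv2.imwrite(f"pics/wrist6.png",f["frame"][:,:,::-1])
E
```

```text
time_s: 7.12
ee_pos: [472.4, 202.8, 123.4]
ee_rot: [-179.3, 36.8, 167.8]
force: [9.3, 0.0, -10.6]
gripper_width: 11.5
time_s: 7.38
ee_pos: [472.4, 202.8, 143.3]
ee_rot: [-179.2, 36.8, 167.8]
force: [9.5, 0.1, -11.3]
gripper_width: 11.3
7.375 [  9.5   0.1 -11.3] [0.6 0.  0.3]
[-126.43260131  127.152363    143.31776531] [-137.80195193  127.37062688  158.53913934]
```

View pics/wrist6.png

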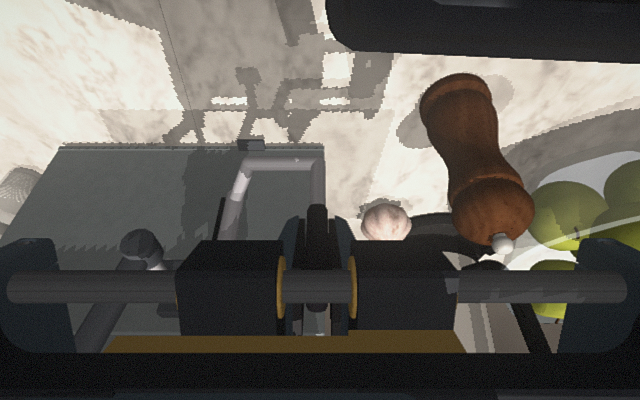

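View pics/top6.png

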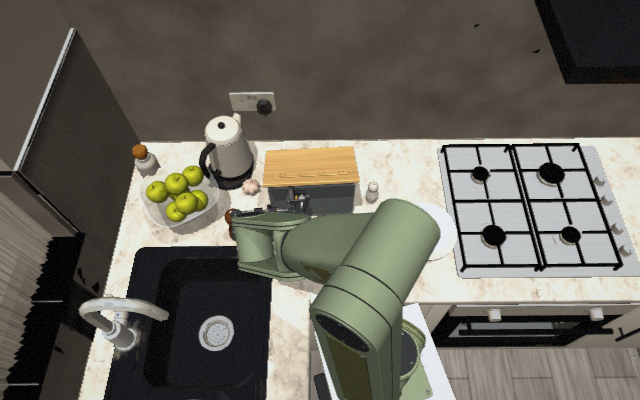

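```bash
python3 -m creep '[[1,-6,0,-8,0,0,0],[1,-6,0,-8,0,0,0],[1,-3,0,-4,0,0,0],[1,0,0,0,0,0,0]]'
python3 - <<'E'
from h import *; from workcell import *
s=state();p,r=pose(s);print(s["time_s"],s["force"].round(1),s["torque"].round(1),s["qpos"].round(1))
print(inbin(p),inbin(p+r.apply([0,0,-19])))
for n in ("scene","top","wrist"):
  f=grab_frame(n);a=f["frame"][:,:,::-1];cv2.imwrite(f"pics/{n}7.png",a)
  H=[0,.0]
  for d in (28,30,32):
    t=np.radians(d)
    P=lambda x,y,z:proj(f,bw(B,[65+(x-65)*np.cos(t)-(z-185)*np.sin(t)*-1*-1 if 0 else 65-((65-x)*np.cos(t)) + (z-185)*np.sin(t),y,185+(65-x)*np.sin(t)+(z-185)*np.cos(t)])).round(1)
    print(n,d,P(-120,134,197),P(-120,-134,197))
cv2.imwrite("pics/sc7.png",cv2.resize(cv2.imread("pics/scene7.png")[135:285,190:390],None,fx=4,fy=4,interpolation=cv2.INTER_CUBIC))
cv2.imwrite("pics/tc7.png",cv2.resize(cv2.imread("pics/top7.png")[135:255,220:390],None,fx=4.5,fy=4.5,interpolation=cv2.INTER_CUBIC))
E
```

```text
time_s: 7.98
ee_pos: [472.5, 202.9, 168.8]
ee_rot: [-179.3, 36.8, 167.8]
force: [3.9, -0.7, -3.5]
gripper_width: 11.6
7.975 [ 3.9 -0.7 -3.5] [0.4 0.1 0.1] [ 42.2   4.7 122.7 -48.9  41.   -0.6]
[-126.33922469  127.22558967  168.82796578] [-137.72750429  127.44397037  184.03518109]
scene 28 [248.4 184.9] [365.7 162.6]
scene 30 [247.8 181.9] [365.3 159.8]
scene 32 [247.3 178.9] [364.9 156.9]
top 28 [262.2 179.5] [360.3 174.8]
top 30 [262.  177.3] [360.3 172.7]
top 32 [261.8 175.1] [360.3 170.5]
wrist 28 [329.7 479. ] [-242.   471.4]
wrist 30 [329.6 494.1] [-244.2  486.2]
wrist 32 [329.6 508.8] [-245.5  500.7]
```

View pics/sc7.png

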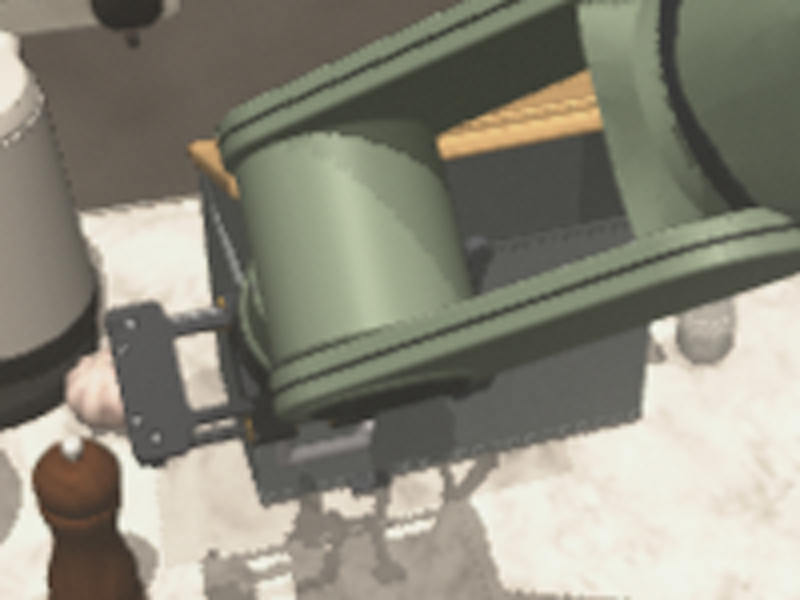

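View pics/tc7.png

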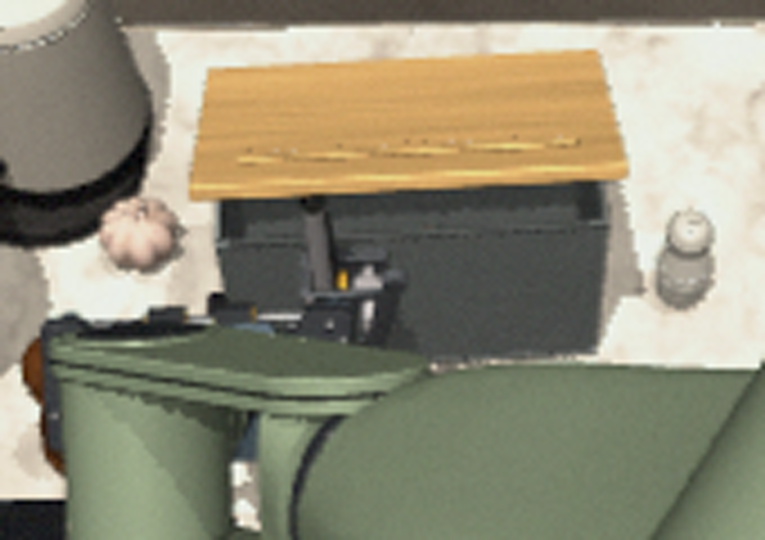

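View pics/wrist7.png

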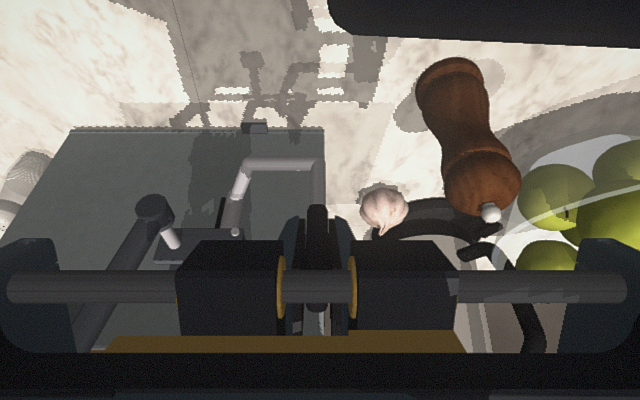

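The lid's front corners in the top view are at (263,175) and (359,171), which fits 30–31° (predicted rows 177 and 173 at 30°, with a small fit bias). I'll release, back off and plan the lever push.

```bash
python3 -m creep '[[0.5,0,0,0,0,0,0],[0.5,0,0,0,0,0,0],[0.5,0,0,0,0,0,0],[0.5,0,0,-15,0,0,0],[0.5,0,0,-30,0,0,0]]'
python3 - <<'E'
from kin import *; from workcell import *
s=state();p,r=pose(s);print(s["qpos"].round(1),s["time_s"],s["gripper_width"],inbin(p),s["force"].round(1))
q=rot(37);x=s["qpos"]
for n,P in [("ret",[-192,127,257]),("A",[-192,54,257]),("S",[-128,54,250])]+[(a,[-128,30-80*np.sin(a)+6.5*np.cos(a)+13.5,162+80*np.cos(a)+6.5*np.sin(a)+7]) for a in (.15,.4,.85,1.1,1.3,1.5,1.66)]:
  x,e=ik(bw(B,P),q,x); print(n,np.round(P),x.round(0),round(e,2))
f=grab_frame("wrist");cv2.imwrite(f"pics/wrist8.png",f["frame"][:,:,::-1])
E
```

```text
time_s: 8.75
ee_pos: [445.6, 209.3, 205.7]
ee_rot: [-179.2, 36.8, 167.8]
force: [0.4, 0.1, 0.3]
gripper_width: 45.6
[ 45.9   0.7 120.6 -44.4  47.4  -4. ] 8.75 45.58286513131324 [-153.94502629  127.71401154  205.70973623] [0.4 0.1 0.3]
ret [-192  127  257] [ 51.  -5. 117. -40.  56.  -7.] 0.0
A [-192   54  257] [ 44. -11. 122. -39.  54. -14.] 0.0
S [-128   54  250] [ 34.  -7. 120. -38.  46. -22.] 0.0
0.15 [-128.   38.  249.] [ 32.  -8. 121. -37.  45. -24.] 0.0
0.4 [-128.   18.  245.] [ 30.  -9. 123. -36.  43. -27.] 0.0
0.85 [-128.  -12.  227.] [ 25. -10. 126. -36.  38. -30.] 0.0
1.1 [-128.  -25.  211.] [ 22. -10. 129. -37.  35. -30.] 0.0
1.3 [-128.  -32.  197.] [ 21.  -9. 131. -38.  32. -28.] 0.0
1.5 [-128.  -36.  181.] [ 20.  -8. 133. -41.  30. -26.] 0.0
1.66 [-128.  -37.  168.] [ 20.  -7. 134. -44.  28. -22.] 0.0
```

View pics/wrist8.png

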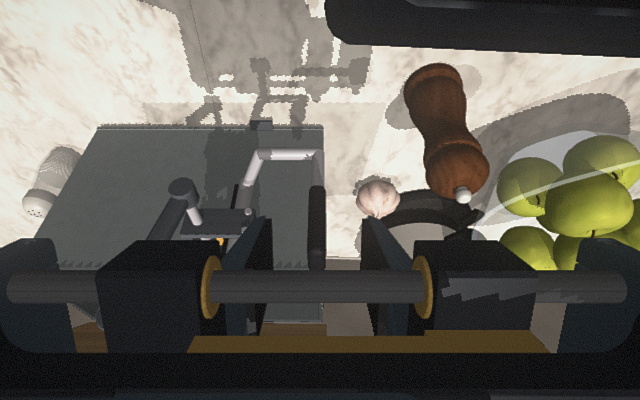

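The grip, at (317,225), stands free between the open fingers. I'll retreat, close, and move to the left side of the lever.

```bash
python3 -m creep '[[0.5,0,0,-30,0,0,0],[0.5,0,0,-30,0,0,0],[1,0,-25,0,0,0,0],[1,0,-25,0,0,0,0],[1,0,-23,0,0,0,0]]'
python3 -m creep '[[1,-16,0,13,0,0,0],[1,-16,0,13,0,0,0],[1,0,0,0,0,0,0],[1,0,0,0,0,0,0]]'
python3 - <<'E'
from kin import *; from workcell import *
s=state();p,r=pose(s);print(s["qpos"].round(1),s["time_s"],s["gripper_width"],inbin(p),s["force"].round(1))
for n in ("scene","top","wrist"):
  f=grab_frame(n);cv2.imwrite(f"pics/{n}9.png",f["frame"][:,:,::-1])
  print(n,[(a,[proj(f,bw(B,[-137,30-d*np.sin(a),162+d*np.cos(a)])).round() for d in (0,98)]) for a in (0,.1,.2,.3)])
E
```

```text
time_s: 9.43
ee_pos: [394.8, 146.2, 254.7]
ee_rot: [-179.4, 36.9, 167.8]
force: [0.1, -0.2, 0.6]
gripper_width: 18.3
time_s: 9.93
ee_pos: [435.0, 137.6, 252.5]
ee_rot: [-179.4, 36.8, 167.8]
force: [0.1, 0.5, -1.2]
gripper_width: 0.5
[ 37.6  -7.9 120.9 -38.3  48.7 -18.8] 9.925 0.45039107901307684 [-148.95327731   55.47359439  252.53093816] [ 0.1  0.5 -1.2]
scene [(0, [array([302., 229.]), array([302., 197.])]), (0.1, [array([302., 229.]), array([306., 196.])]), (0.2, [array([302., 229.]), array([310., 196.])]), (0.3, [array([302., 229.]), array([315., 196.])])]
top [(0, [array([303., 213.]), array([301., 196.])]), (0.1, [array([303., 213.]), array([305., 196.])]), (0.2, [array([303., 213.]), array([308., 196.])]), (0.3, [array([303., 213.]), array([312., 196.])])]
wrist [(0, [array([285., 140.]), array([274., 252.])]), (0.1, [array([285., 140.]), array([258., 251.])]), (0.2, [array([285., 140.]), array([242., 249.])]), (0.3, [array([285., 140.]), array([227., 245.])])]
```

View pics/wrist9.png

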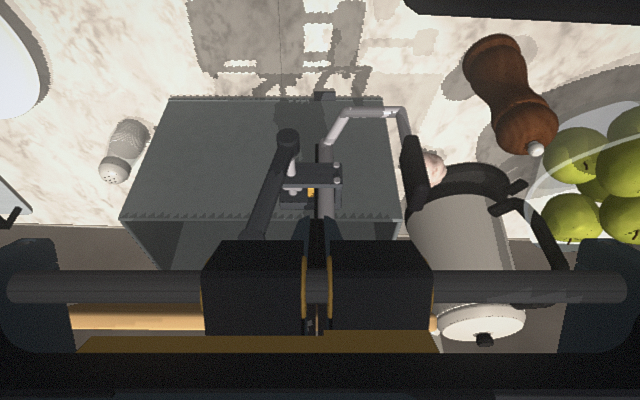

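View pics/scene9.png

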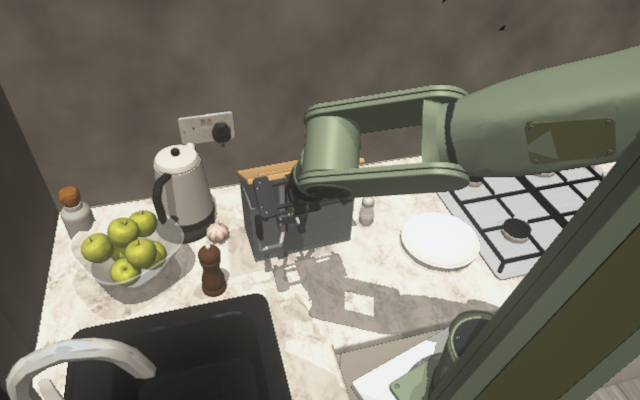

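View pics/top9.png

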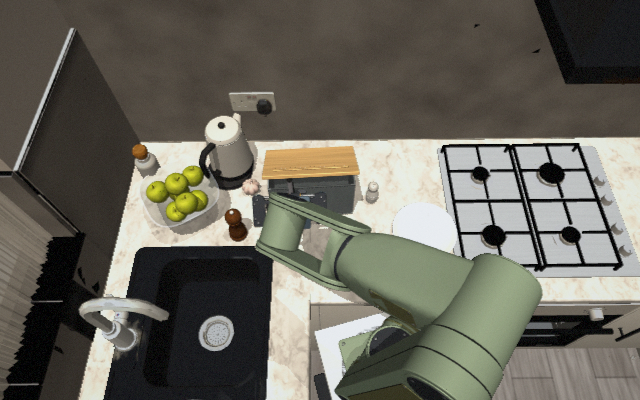

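```bash
python3 -m creep '[[1,-15,0,15,0,0,0],[1,0,0,0,0,0,0],[1,0,-10,1,0,0,0],[1,1,-10,1,0,0,0],[1,0,0,0,0,0,0]]'
python3 - <<'E'
from kin import *; from workcell import *
s=state();p,r=pose(s);print(s["qpos"].round(1),s["time_s"],s["gripper_width"],inbin(p),s["force"].round(1))
f=grab_frame("wrist");cv2.imwrite(f"pics/wrist10.png",f["frame"][:,:,::-1])
E
```

```text
time_s: 10.7
ee_pos: [451.4, 112.4, 247.4]
ee_rot: [-179.3, 36.8, 167.7]
force: [-0.1, 0.4, 0.7]
gripper_width: 0.7
[ 31.7  -7.9 121.6 -37.1  44.8 -23.9] 10.7 0.6888030005469531 [-127.61248471   34.32211447  247.38497575] [-0.1  0.4  0.7]
```

View pics/wrist10.png

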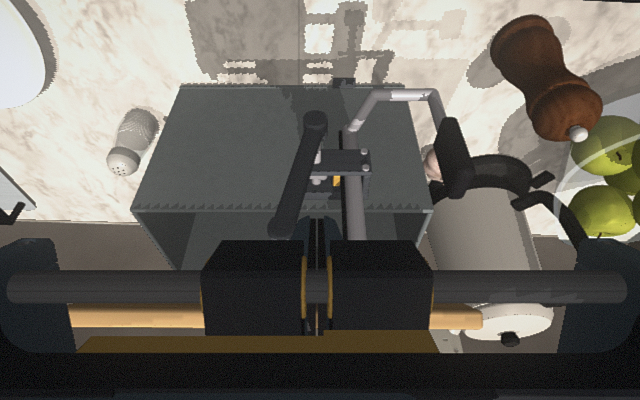

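```bash
python3 -m creep '[[1,1,-8,1,0,0,0],[1,1,-8,2,0,0,0],[1,3,-8,4,0,0,0],[1,3,-7,4,0,0,0],[1,0,0,0,0,0,0]]'
python3 - <<'E'
from kin import *; from workcell import *
s=state();p,r=pose(s);print(s["time_s"],s["gripper_width"],inbin(p),s["force"].round(1))
f=grab_frame("wrist");cv2.imwrite(f"pics/wrist11.png",f["frame"][:,:,::-1])
E
```

```text
time_s: 11.38
ee_pos: [445.0, 82.1, 233.5]
ee_rot: [-179.3, 36.8, 167.7]
force: [-1.0, 0.4, 0.3]
gripper_width: 0.5
11.375 0.45735883175249 [-127.38484779    3.31195688  233.47947688] [-1.   0.4  0.3]
```

View pics/wrist11.png

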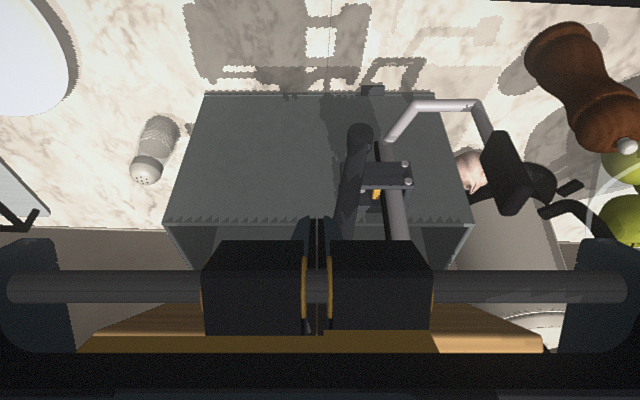

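```bash
python3 - <<'E'
from kin import *; from workcell import *
f=grab_frame("wrist")
print([(a,[proj(f,bw(B,[-137,30-d*np.sin(a),162+d*np.cos(a)])).round() for d in (0,90)]) for a in (0,.1,.2,.3,.4,.6)])
print(proj(f,np.array(state()["ee_pos"])))
a=f["frame"][80:320,220:460,::-1]; cv2.imwrite("pics/w12.png",cv2.resize(cv2.convertScaleAbs(a,alpha=2),None,fx=2.5,fy=2.5))
f=grab_frame("top");a=f["frame"][130:250,230:390,::-1]; cv2.imwrite("pics/t12.png",cv2.resize(a,None,fx=4.5,fy=4.5))
E
```

```text
[(0, [array([356., 135.]), array([366., 250.])]), (0.1, [array([356., 135.]), array([349., 249.])]), (0.2, [array([356., 135.]), array([332., 247.])]), (0.3, [array([356., 135.]), array([316., 243.])]), (0.4, [array([356., 135.]), array([301., 238.])]), (0.6, [array([356., 135.]), array([273., 225.])])]
[317.62577369 231.45760184]
```

View pics/w12.png

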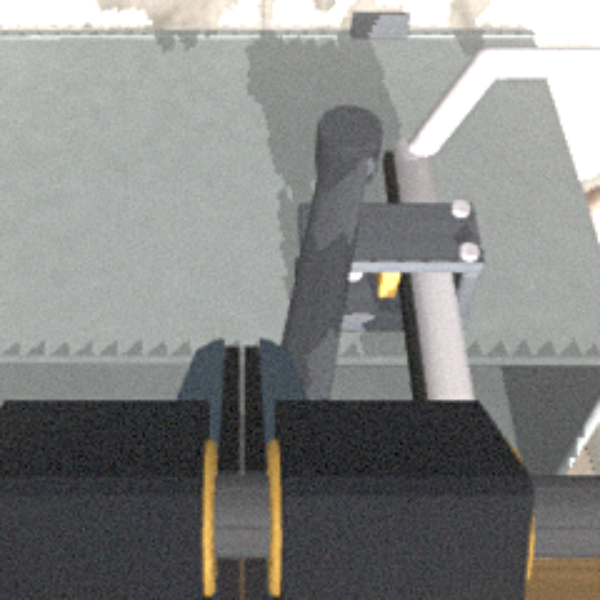

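View pics/t12.png

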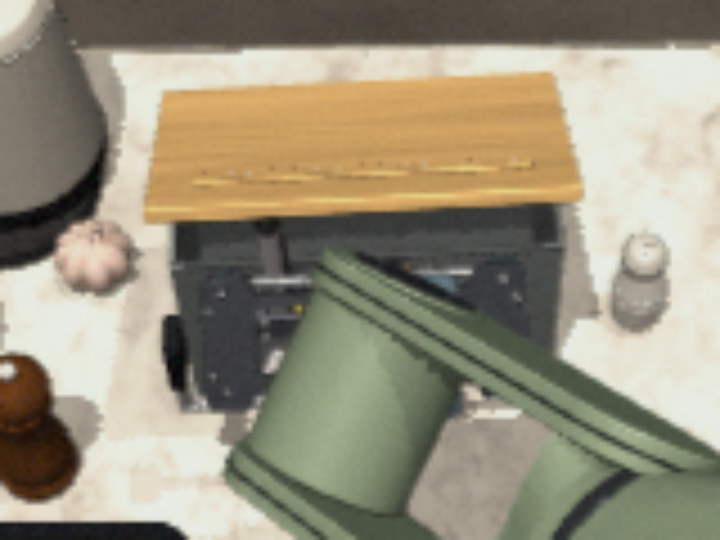

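```bash
python3 - <<'E'
from kin import *; from workcell import *
f=grab_frame("wrist"); s=state();p,r=pose(s)
def T(p,r): M=np.eye(4);M[:3,:3]=r.as_matrix();M[:3,3]=p;return M
V=f["view"]@T(p,r); np.save("camtool.npy",V)
print("tool->cam",V.round(2))
g=dict(f); g["view"]=V@np.linalg.inv(T(np.array([451.4,112.4,247.4]),R.from_euler("xyz",[-179.3,36.8,167.7],degrees=True)))
for a in (.1,.15,.2,.3): print(a,[proj(g,bw(B,[-137,30-d*np.sin(a),162+d*np.cos(a)])).round() for d in (0,80,90,98)])
for y in (-14,-8,0,8,14): print(y,[proj(f,p+r.apply([x,y,z])).round() for x,z in ((16,0),(-16,0),(16,-30),(10,0))])
E
python3 - <<'E'
import cv2
a=cv2.imread("pics/wrist10.png")[80:320,200:440]; cv2.imwrite("pics/w10c.png",cv2.resize(cv2.convertScaleAbs(a,alpha=2),None,fx=2.5,fy=2.5))
E
```

```text
tool->cam [[  0.     1.    -0.     0.54]
 [ -0.97   0.    -0.26  20.2 ]
 [ -0.26   0.     0.97 206.57]
 [  0.     0.     0.     1.  ]]
0.1 [array([312., 122.]), array([296., 214.]), array([293., 228.]), array([291., 241.])]
0.15 [array([312., 122.]), array([289., 213.]), array([285., 227.]), array([282., 239.])]
0.2 [array([312., 122.]), array([282., 212.]), array([277., 226.]), array([273., 238.])]
0.3 [array([312., 122.]), array([269., 209.]), array([262., 223.]), array([257., 234.])]
-14 [array([293., 205.]), array([294., 256.]), array([289., 222.]), array([293., 215.])]
-8 [array([303., 205.]), array([304., 256.]), array([301., 222.]), array([303., 215.])]
0 [array([317., 205.]), array([317., 256.]), array([318., 222.]), array([317., 215.])]
8 [array([331., 205.]), array([331., 256.]), array([334., 222.]), array([331., 215.])]
14 [array([342., 205.]), array([341., 256.]), array([346., 222.]), array([342., 215.])]
```

View pics/w10c.png

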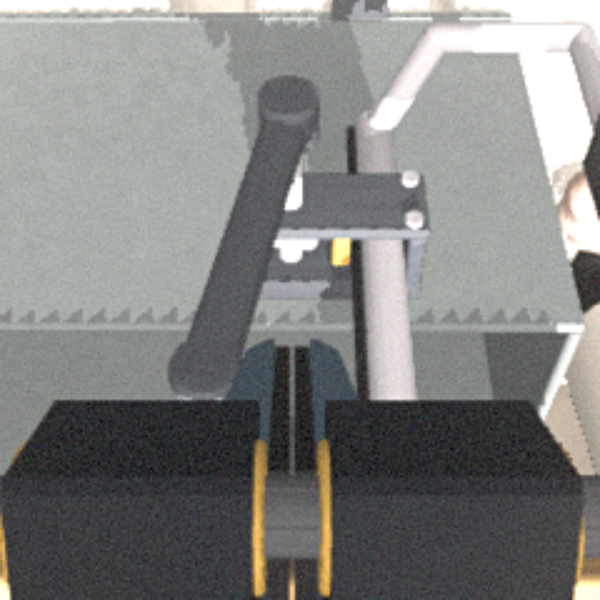

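```bash
python3 -m creep '[[1,0,0,-20,0,0,0],[1,0,0,-20,0,0,0],[1,0,0,-20,0,0,0],[1,0,0,0,0,0,0]]'
python3 - <<'E'
from kin import *; from workcell import *
s=state();p,r=pose(s);print(s["time_s"],s["gripper_width"],inbin(p),s["force"].round(1))
for n in ("wrist","scene"):
  f=grab_frame(n);cv2.imwrite(f"pics/{n}13.png",f["frame"][:,:,::-1])
  print([(a,[proj(f,bw(B,[-137,30-d*np.sin(a),162+d*np.cos(a)])).round() for d in (0,98)]) for a in (0,.1,.2,.3,.4,.6)])
E
```

```text
time_s: 12.08
ee_pos: [411.0, 92.4, 283.7]
ee_rot: [-179.5, 37.0, 167.8]
force: [0.7, -0.5, -0.5]
gripper_width: 0.2
12.075 0.1886319713237922 [-162.73842346    6.15820794  283.68775424] [ 0.7 -0.5 -0.5]
[(0, [array([346., 126.]), array([352., 222.])]), (0.1, [array([346., 126.]), array([338., 221.])]), (0.2, [array([346., 126.]), array([324., 219.])]), (0.3, [array([346., 126.]), array([310., 216.])]), (0.4, [array([346., 126.]), array([297., 212.])]), (0.6, [array([346., 126.]), array([273., 202.])])]
[(0, [array([302., 229.]), array([302., 197.])]), (0.1, [array([302., 229.]), array([306., 196.])]), (0.2, [array([302., 229.]), array([310., 196.])]), (0.3, [array([302., 229.]), array([315., 196.])]), (0.4, [array([302., 229.]), array([319., 196.])]), (0.6, [array([302., 229.]), array([326., 198.])])]
```

View pics/wrist13.png

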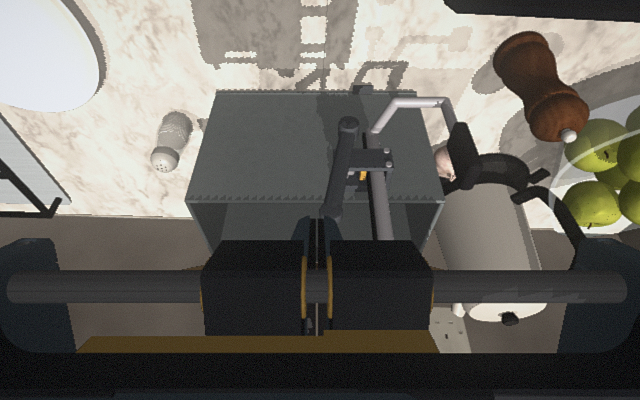

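View pics/scene13.png

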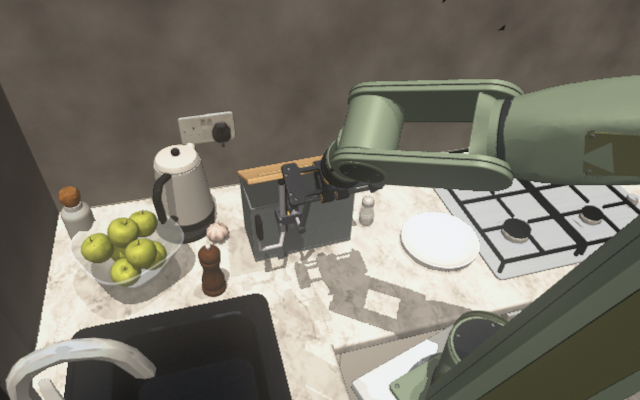

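```bash
python3 - <<'E'
from kin import *; from workcell import *
S=grab_frame("scene");T=grab_frame("top");W=grab_frame("wrist")
V=np.load("camtool.npy")
def Tm(p,r): M=np.eye(4);M[:3,:3]=r.as_matrix();M[:3,3]=p;return M
W10=dict(W);W10["view"]=V@np.linalg.inv(Tm(np.array([451.4,112.4,247.4]),R.from_euler("xyz",[-179.3,36.8,167.7],degrees=True)))
W9=dict(W);W9["view"]=V@np.linalg.inv(Tm(np.array([435,137.6,252.5]),R.from_euler("xyz",[-179.4,36.8,167.8],degrees=True)))
o=[(S,np.array((478,208))/4+[190,145]),(T,np.array((394,278))/4.5+[220,135])]
end=lambda L:least_squares(lambda P:np.concatenate([proj(f,P)-q for f,q in L]),[440,100,250])
for L in (o,o+[(W10,np.array([283,228.]))],o+[(W,np.array([331,210.]))],o+[(W10,np.array([283,228.])),(W,np.array([331,210.]))]):
  r=end(L);print(inbin(r.x).round(1),r.fun.round(1))
o=[(S,np.array((447,340))/4+[190,145]),(T,np.array((372,355))/4.5+[220,135]),(W10,np.array([315,120.])),(W,np.array([349,124.]))]
r=end(o);print("hub",inbin(r.x).round(1),r.fun.round(1))
E
python3 - <<'E'
import cv2
a=cv2.imread("pics/wrist13.png")[80:320,200:440]; cv2.imwrite("pics/w13c.png",cv2.resize(cv2.convertScaleAbs(a,alpha=2),None,fx=2.5,fy=2.5))
E
```

```text
[-138.6   12.9  256. ] [ 0.  0. -0. -0.]
[-135.4   14.8  250.6] [-1.3  1.1 -0.7  0.  -0.5  0.2]
[-134.3   13.9  246. ] [-1.1  2.3 -0.3  0.5 -0.6  0.8]
[-135.4   14.5  249. ] [-1.2  1.7 -0.5  0.3 -0.8 -2.2  0.4  3.3]
hub [-137.5   31.5  158.5] [-0.7  0.6 -0.4 -0.3 -0.8 -1.3  0.5  1.7]
```

View pics/w13c.png

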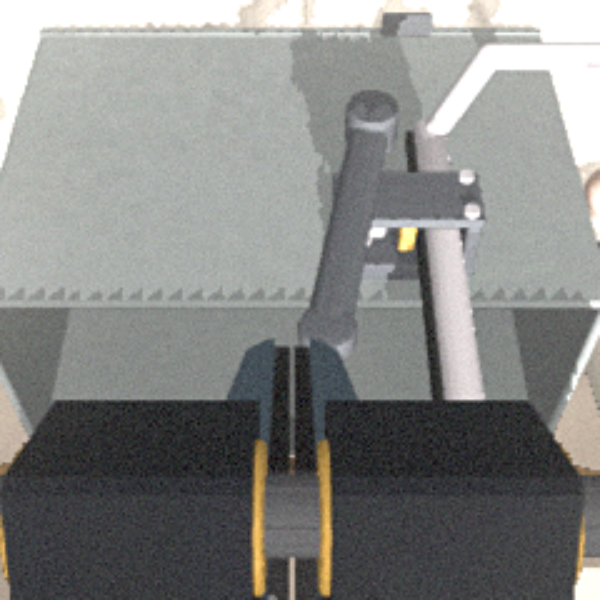

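```bash
python3 -m creep '[[1,0,23,0,0,0,0],[1,0,23,0,0,0,0],[1,1,0,25,0,0,0],[1,0,0,26,0,0,0],[1,0,0,25,0,0,0]]'
python3 -m creep '[[1,0,0,0,0,0,0]]'
python3 - <<'E'
from kin import *; from workcell import *
s=state();p,r=pose(s);print(s["time_s"],s["gripper_width"],inbin(p),s["force"].round(1))
for n in ("wrist",):
  f=grab_frame(n);a=f["frame"][60:300,200:440,::-1];cv2.imwrite(f"pics/w14.png",cv2.resize(cv2.convertScaleAbs(a,alpha=2),None,fx=2.5,fy=2.5))
E
```

```text
time_s: 12.95
ee_pos: [464.6, 125.6, 219.0]
ee_rot: [-179.3, 36.8, 167.8]
force: [0.3, -0.2, 0.2]
gripper_width: 0.5
time_s: 13.08
ee_pos: [463.7, 124.7, 218.1]
ee_rot: [-179.1, 36.7, 167.8]
force: [-0.1, -1.3, -0.1]
gripper_width: 0.7
13.075 0.6882279844275049 [-118.15388104   48.98912425  218.11513272] [-0.1 -1.3 -0.1]
```

View pics/w14.png

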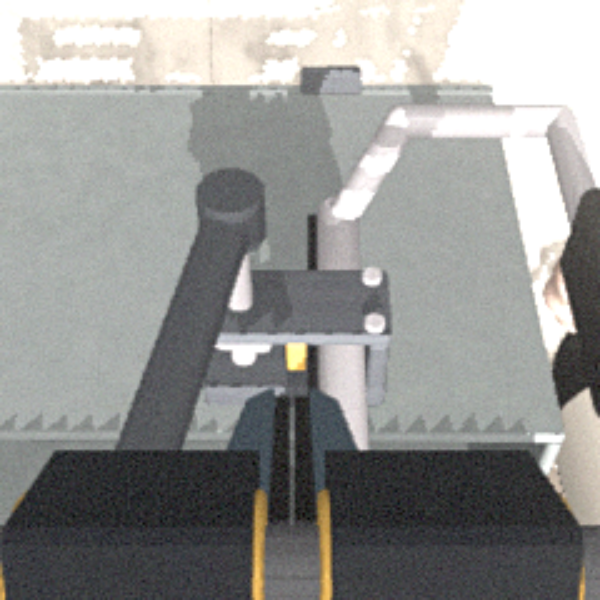

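```bash
python3 -m creep '[[1,0,-8,0,0,0,0],[1,0,-8,0,0,0,0],[1,0,-8,0,0,0,0]]'
python3 - <<'E'
from kin import *; from workcell import *
s=state();p,r=pose(s);print(s["time_s"],s["gripper_width"],inbin(p),s["force"].round(1))
for n in ("wrist",):
  f=grab_frame(n);a=f["frame"][60:300,200:440,::-1];cv2.imwrite(f"pics/w15.png",cv2.resize(cv2.convertScaleAbs(a,alpha=2),None,fx=2.5,fy=2.5))
  print([(a,[proj(f,bw(B,[-137,30-d*np.sin(a),162+d*np.cos(a)])).round() for d in (0,60)]) for a in (0,.1,.2,.3,.4,.6)])
E
```

```text
time_s: 13.5
ee_pos: [458.7, 102.1, 221.2]
ee_rot: [-179.4, 36.9, 167.7]
force: [0.1, 1.2, -0.3]
gripper_width: 0.3
13.5 0.3010228323702645 [-118.27904004   25.84823663  221.21373888] [ 0.1  1.2 -0.3]
[(0, [array([324., 138.]), array([325., 214.])]), (0.1, [array([324., 138.]), array([314., 213.])]), (0.2, [array([324., 138.]), array([303., 212.])]), (0.3, [array([324., 138.]), array([292., 210.])]), (0.4, [array([324., 138.]), array([282., 206.])]), (0.6, [array([324., 138.]), array([264., 198.])])]
```

View pics/w15.png

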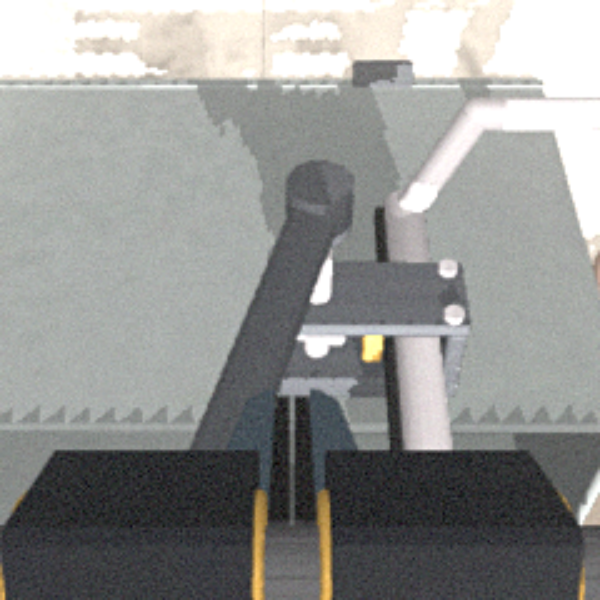

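```bash
python3 -m creep '[[1,1,-7,1,0,0,0],[1,1,-7,1,0,0,0],[1,2,-7,2,0,0,0],[1,2,-6,3,0,0,0]]'
python3 - <<'E'
from kin import *; from workcell import *
s=state();p,r=pose(s);print(s["time_s"],s["gripper_width"],inbin(p),s["force"].round(1))
for n in ("wrist",):
  f=grab_frame(n);a=f["frame"][60:300,200:440,::-1];cv2.imwrite(f"pics/w16.png",cv2.resize(cv2.convertScaleAbs(a,alpha=2),None,fx=2.5,fy=2.5))
  print([(a,[((proj(f,bw(B,[-137,30-d*np.sin(a),162+d*np.cos(a)]))-[200,60])*2.5).round() for d in (0,60,90)]) for a in (0.2,.4,.6,.8)])
E
```

```text
time_s: 14.05
ee_pos: [452.6, 76.0, 211.8]
ee_rot: [-179.4, 36.9, 167.7]
force: [-0.7, 1.8, 2.3]
gripper_width: 0.4
14.05 0.4310825360232725 [-118.60316143   -0.96218052  211.84379664] [-0.7  1.8  2.3]
[(0.2, [array([417., 221.]), array([382., 417.]), array([360., 547.])]), (0.4, [array([417., 221.]), array([328., 403.]), array([270., 521.])]), (0.6, [array([417., 221.]), array([279., 381.]), array([193., 481.])]), (0.8, [array([417., 221.]), array([239., 352.]), array([131., 432.])])]
```

View pics/w16.png

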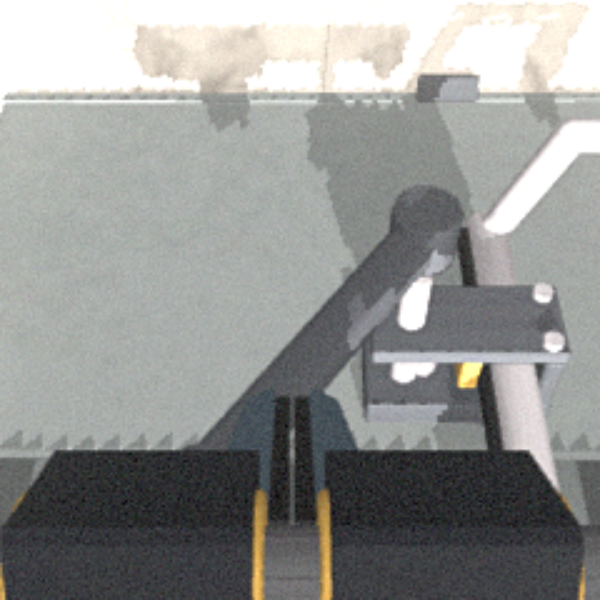

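The lever is now at about 0.65 rad and is being pushed properly. Continuing along the arc.

```bash
python3 -m creep '[[1,3,-6,3,0,0,0],[1,3,-6,4,0,0,0],[1,3,-5,4,0,0,0],[1,3,-4,5,0,0,0]]'
python3 - <<'E'
from kin import *; from workcell import *
s=state();p,r=pose(s);print(s["time_s"],s["gripper_width"],inbin(p),s["force"].round(1))
for n in ("wrist",):
  f=grab_frame(n);a=f["frame"][60:300,200:440,::-1];cv2.imwrite(f"pics/w17.png",cv2.resize(cv2.convertScaleAbs(a,alpha=2),None,fx=2.5,fy=2.5))
  print([(a,[((proj(f,bw(B,[-137,30-d*np.sin(a),162+d*np.cos(a)]))-[200,60])*2.5).round() for d in (0,60,90)]) for a in (0.8,1,1.2)])
E
```

```text
time_s: 14.6
ee_pos: [447.4, 54.8, 191.2]
ee_rot: [-179.3, 36.8, 167.8]
force: [-1.7, 1.3, 0.8]
gripper_width: 0.1
14.6 0.0578185975904487 [-119.22514642  -22.80664154  191.21907204] [-1.7  1.3  0.8]
[(0.8, [array([515., 284.]), array([339., 433.]), array([231., 524.])]), (1, [array([515., 284.]), array([303., 396.]), array([180., 460.])]), (1.2, [array([515., 284.]), array([279., 356.]), array([148., 396.])])]
```

View pics/w17.png

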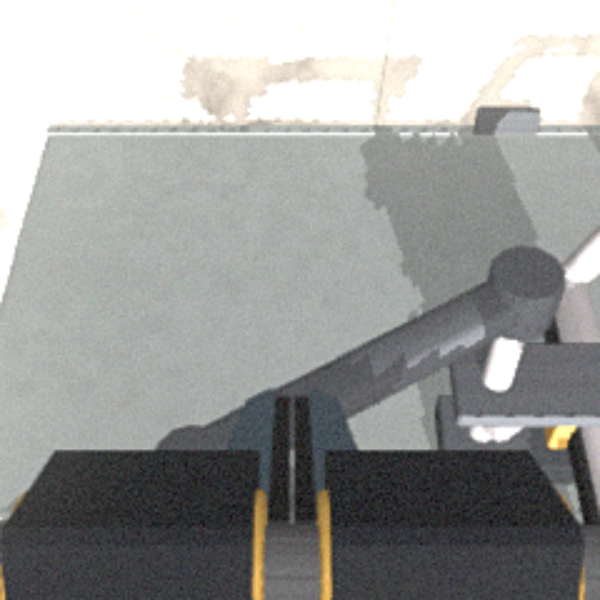

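```bash
python3 -m creep '[[1,4,-3,5,0,0,0],[1,4,-3,5,0,0,0],[1,4,-2,6,0,0,0],[1,4,-2,6,0,0,0]]'
python3 - <<'E'
from kin import *; from workcell import *
s=state();p,r=pose(s);print(s["time_s"],s["gripper_width"],inbin(p),s["force"].round(1),s["qpos"].round(0))
for n in ("wrist",):
  f=grab_frame(n);a=f["frame"][60:300,200:440,::-1];cv2.imwrite(f"pics/w18.png",cv2.resize(cv2.convertScaleAbs(a,alpha=2),None,fx=2.5,fy=2.5))
  print([(a,[((proj(f,bw(B,[-137,30-d*np.sin(a),162+d*np.cos(a)]))-[200,60])*2.5).round() for d in (0,60,90)]) for a in (1.2,1.4,1.66)])
E
```

```text
time_s: 15.15
ee_pos: [445.9, 45.3, 164.1]
ee_rot: [-179.3, 36.8, 167.8]
force: [0.1, -0.6, 0.2]
gripper_width: -0.1
15.15 -0.08023012000035978 [-118.63731752  -32.44583014  164.12583456] [ 0.1 -0.6  0.2] [ 19.  -6. 134. -45.  27. -22.]
[(1.2, [array([578., 376.]), array([324., 461.]), array([182., 508.])]), (1.4, [array([578., 376.]), array([308., 413.]), array([166., 433.])]), (1.66, [array([578., 376.]), array([305., 355.]), array([172., 345.])])]
```

View pics/w18.png

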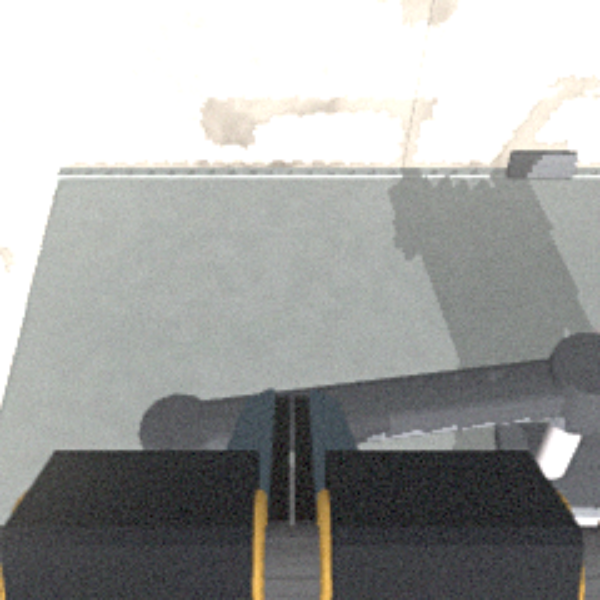

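```bash
python3 -m creep '[[1,4,-1,5,0,0,0],[1,4,0,5,0,0,0]]'; python3 -m creep '[[1,2,0,3,0,0,0],[1,0,0,0,0,0,0]]'
python3 - <<'E'
from kin import *; from workcell import *
s=state();p,r=pose(s);print(s["time_s"],s["gripper_width"],inbin(p),s["force"].round(1),s["qpos"].round(0))
for n in ("wrist",):
  f=grab_frame(n);a=f["frame"][60:300,200:440,::-1];cv2.imwrite(f"pics/w19.png",cv2.resize(cv2.convertScaleAbs(a,alpha=2),None,fx=2.5,fy=2.5))
  print([(a,[((proj(f,bw(B,[-137,30-d*np.sin(a),162+d*np.cos(a)]))-[200,60])*2.5).round() for d in (0,60,90)]) for a in (1.4,1.57,1.66)])
E
```

```text
time_s: 15.45
ee_pos: [445.2, 44.4, 151.5]
ee_rot: [-179.4, 36.9, 167.8]
force: [-0.4, 0.3, -0.2]
gripper_width: 0.3
time_s: 15.7
ee_pos: [445.3, 44.3, 148.0]
ee_rot: [-179.3, 36.8, 167.8]
force: [0.7, -0.4, 0.0]
gripper_width: 0.3
15.7 0.29656632165820146 [-118.95496076  -33.52022776  147.97065405] [ 0.7 -0.4  0. ] [ 19.  -4. 136. -50.  25. -16.]
[(1.4, [array([598., 440.]), array([313., 481.]), array([164., 503.])]), (1.57, [array([598., 440.]), array([309., 438.]), array([165., 437.])]), (1.66, [array([598., 440.]), array([310., 416.]), array([170., 405.])])]
```

View pics/w19.png

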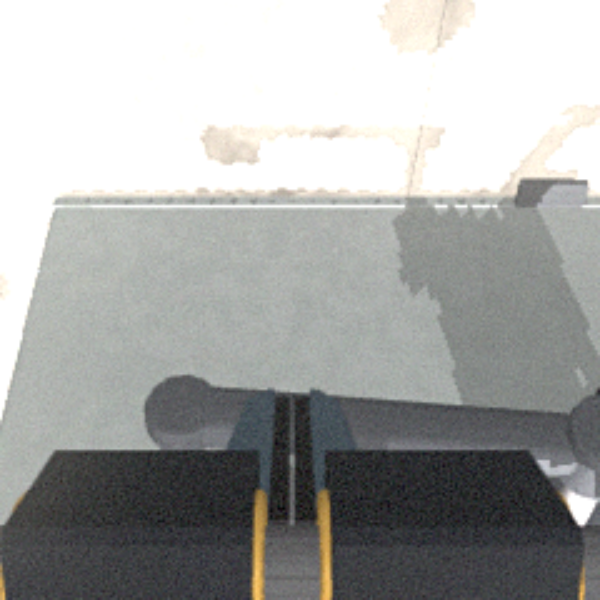

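```bash
python3 -m creep '[[1,2,0,3,0,0,0],[1,0,0,0,0,0,0]]'; python3 -m creep '[[1,2,0,3,0,0,0],[1,0,0,0,0,0,0]]'
python3 - <<'E'
from kin import *; from workcell import *
s=state();p,r=pose(s);print(s["time_s"],s["gripper_width"],inbin(p),s["force"].round(1),s["qpos"].round(0))
for n in ("wrist",):
  f=grab_frame(n);a=f["frame"][60:300,200:440,::-1];cv2.imwrite(f"pics/w20.png",cv2.resize(cv2.convertScaleAbs(a,alpha=2),None,fx=2.5,fy=2.5))
  print([(a,[((proj(f,bw(B,[-137,30-d*np.sin(a),162+d*np.cos(a)]))-[200,60])*2.5).round() for d in (0,60,90)]) for a in (1.4,1.57,1.66)])
E
```

```text
time_s: 16.0
ee_pos: [445.9, 44.4, 144.9]
ee_rot: [-179.4, 36.9, 167.8]
force: [-0.8, -0.5, 2.5]
gripper_width: 0.5
time_s: 16.25
ee_pos: [446.4, 44.4, 141.7]
ee_rot: [-179.4, 36.9, 167.8]
force: [-2.5, -0.1, 5.1]
gripper_width: 0.3
16.25 0.28120275501941 [-117.94072521  -33.17087714  141.70989298] [-2.5 -0.1  5.1] [ 19.  -3. 136. -53.  24. -13.]
[(1.4, [array([604., 464.]), array([312., 508.]), array([159., 531.])]), (1.57, [array([604., 464.]), array([307., 462.]), array([160., 462.])]), (1.66, [array([604., 464.]), array([309., 440.]), array([165., 428.])])]
```

View pics/w20.png

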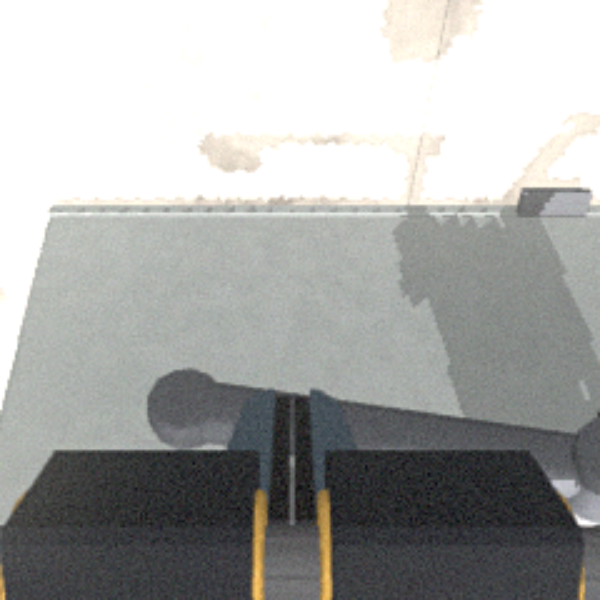

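It now resists at about 5 N, past the snap and near the stop. Backing straight off.

```bash
python3 -m creep '[[1,0,0,-10,0,0,0],[1,0,0,-30,0,0,0],[1,0,0,-40,0,0,0],[1,0,0,-40,0,0,0]]'
python3 -m creep '[[1,0,-30,-20,0,0,0],[1,0,-40,-10,0,0,0],[1,0,-40,0,0,0,0],[1,0,-40,0,0,0,0],[1,0,0,0,0,0,0]]'
python3 - <<'E'
from kin import *; from workcell import *
s=state();p,r=pose(s);print(s["time_s"],inbin(p),s["force"].round(1))
for n,q in (("wrist",None),("scene",(140,290,190,390)),("top",(135,255,220,390))):
  f=grab_frame(n);a=f["frame"][:,:,::-1]
  if q:a=cv2.resize(a[q[0]:q[1],q[2]:q[3]],None,fx=4,fy=4,interpolation=cv2.INTER_CUBIC)
  cv2.imwrite(f"pics/{n}21.png",a)
  o=np.array([q[2],q[0]]) if q else 0;k=4 if q else 1
  print(n,[(a,[((proj(f,bw(B,[-137,30-d*np.sin(a),162+d*np.cos(a)]))-o)*k).round() for d in (0,90)]) for a in (1.3,1.5,1.66,1.74)])
  t=np.radians(30)
  for t in np.radians([28,30,32]): print("lid",[((proj(f,bw(B,[65-185*np.cos(t)+12*np.sin(t),y,185+185*np.sin(t)+12*np.cos(t)]))-o)*k).round() for y in (134,-134)])
E
```

```text
time_s: 16.8
ee_pos: [374.7, 60.4, 237.4]
ee_rot: [-179.3, 36.8, 167.7]
force: [0.1, -0.1, -0.3]
gripper_width: 0.1
time_s: 17.42
ee_pos: [328.3, -56.0, 257.9]
ee_rot: [-179.5, 35.8, 167.1]
force: [-0.2, -0.3, 0.3]
gripper_width: 0.2
17.425 [-211.83543884 -156.53785785  257.87402354] [-0.2 -0.3  0.3]
wrist [(1.3, [array([523., 188.]), array([433., 210.])]), (1.5, [array([523., 188.]), array([426., 194.])]), (1.66, [array([523., 188.]), array([423., 182.])]), (1.74, [array([523., 188.]), array([422., 176.])])]
lid [array([686., 340.]), array([347., 339.])]
lid [array([687., 349.]), array([347., 347.])]
lid [array([688., 357.]), array([347., 356.])]
scene [(1.3, [array([446., 357.]), array([592., 295.])]), (1.5, [array([446., 357.]), array([596., 316.])]), (1.66, [array([446., 357.]), array([594., 334.])]), (1.74, [array([446., 357.]), array([592., 343.])])]
lid [array([234., 180.]), array([703.,  91.])]
lid [array([231., 168.]), array([701.,  79.])]
lid [array([229., 155.]), array([700.,  68.])]
top [(1.3, [array([331., 312.]), array([451., 290.])]), (1.5, [array([331., 312.]), array([455., 301.])]), (1.66, [array([331., 312.]), array([454., 311.])]), (1.74, [array([331., 312.]), array([453., 315.])])]
lid [array([169., 178.]), array([561., 159.])]
lid [array([168., 169.]), array([561., 151.])]
lid [array([167., 161.]), array([561., 142.])]
```

View pics/wrist21.png

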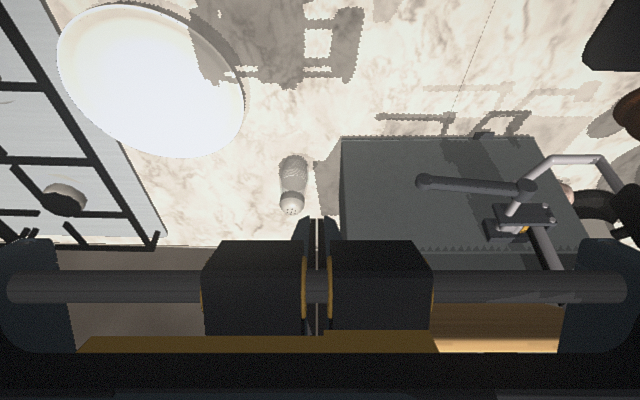

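View pics/scene21.png

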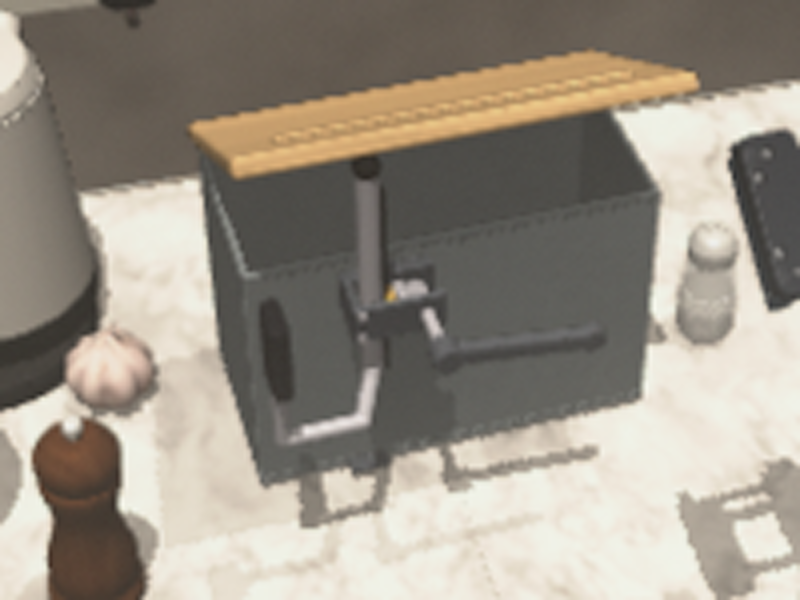

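View pics/top21.png

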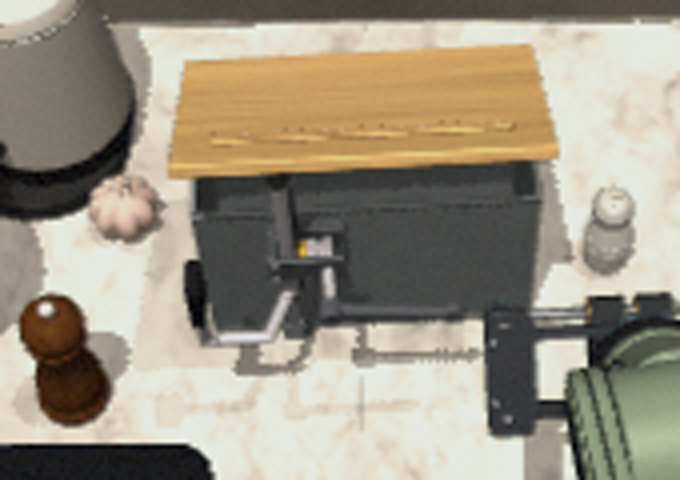

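The lever lies level with its end at (597,335), against (594,334) predicted for home. The lid's front edge fits 30–31°, and the garlic, mill and salt shaker are where they were. Nothing is touching the robot, so I'm handing in.

```bash
python3 -m creep '[[1,0,0,0,0,0,0],[1,0,0,0,0,0,0]]'; python3 - <<'E'
from workcell import *
print(job_done())
E
```

```text
time_s: 17.82
ee_pos: [329.6, -51.6, 258.2]
ee_rot: [-179.4, 35.8, 168.0]
force: [0.2, 0.2, -0.3]
gripper_width: 0.4
the job is handed in; nothing more can be done
None
```

The lid is propped open at about 30–31° on the stay, and the cam lever is flipped over and lying home. I handed the job in at about 17.8 s with the robot touching nothing.

- **Stay:** I gripped it with the tool tilted 37° and raised it by 99 mm. The lid's front corners in the scene and top images put it at 30–31°, very slightly over 30.
- **Lever:** I pushed it over with the closed fingers until it resisted at about 5 N. After I backed off, its end was within about 1 pixel of where it should be at home (1.66 rad).
- **First lever push failed:** the fingertips ended up on the wrong side of the lever without moving it, and I could not explain how. I backed off and repeated the push lower on the lever with the fingers further in, and it went through to home.
- **Surroundings:** in the last images the garlic, mill and salt shaker stand where they were. I did not measure the plate, but it looked undisturbed. The force readings I took stayed below about 15 N.

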